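# Set the lens stage on its mark with the play taken up

### The arm

A 6-joint arm with a two-finger parallel gripper is mounted at the origin on the work surface. World frame = base frame: x ahead of the robot, y to its left, z up, the work surface at z = 0. Lengths are in m, angles in rad, forces in N, time in s.
With the tool pointing down it reaches from about 0.35 to 0.975 m from the base axis. Payload 4.9 kg.
Tool frame: the origin (TCP) lies midway between the tips of the shut fingers; the grasp point (between the pads) lies 19 mm behind it; x points along the fingers, z is the direction in which the jaws open and shut, and the axes are right-handed (so a half turn about x gives the same grasp; the last joint's range is limited). The gripper opens to 85 mm and grips with 20 to 120 N. Pads are 22 mm wide; open, the fingers measure 114 mm over their backs; the gripper's body (76 mm by 85 mm) begins 54 mm behind the grasp point. The pads swing forward as they close: fully open they stand 13 mm farther back than shut.
Start: joints at [-1.392, 0.053, 1.613, -0, 1.476, -0.119], TCP at [0.183, -0.597, 0.231] pointing down, gripper open.
Joint ranges: [-3.01, 3.01], [-1.01, 2.22], [0.06, 2.58], [-1.02, 4.17], [0.09, 2.62], [-3.14, 3.14]. Speed limits (rad/s): [2.57, 2.57, 3.14, 3.14, 3.14, 3.14].

### API

Orientations are given as a 3x3 rotation matrix whose columns are the frame's x, y, z axes.
In Python, from plant import bot gives the robot as it stands.
- The arm moves only by the tool play_rows, never from a script. Its arguments are lists of equal length, an entry for each row: "linear": the shift along the tool's x, y, z in m, a list of three; "twist": the turn about the tool's x in rad; "claw": the gripper command: -1 is shut, 1 is fully open, values between are in proportion. In form: {"linear": [[x, y, z], ...], "twist": [twist, ...], "claw": [claw, ...]}. A call has 1 to 5 rows; each row is the pose to reach, as a shift and turn from the pose measured when the call began, along the tool's axes at that moment; what a row does not reach only later rows make up. A row lasts 1/8 s, in which the tool goes at most 62.5 mm and 10.7 degrees, less where a joint would pass 70% of its speed; a pose out of reach is approached as far as the arm can. A call with a gripper value outside its range is refused whole. The fingers move at their own pace and stop on an object; the grip force is fixed at half the most. Time passes only in rows, so rows that repeat a pose let the fingers close. It gives the time, the measured TCP pose, the force and the opening at its end, in the units of the state.
- bot.get_state(): the state, without advancing time (a new reading comes with each control period).
- bot.capture(name): name is "side" or "top"; returns a dict with "color" (480x640x3 uint8, red, green, blue), "fovy" (degrees; the focal length in pixels is half the picture's height over the tangent of half this angle, whatever the lens; pixels are square), "cx", "cy" (the principal point, pixels), "world_from_camera" (4x4, takes a point from camera to world coordinates). Camera axes: x right, y up, looking along -z (the intrinsics and any distortion apply to the point x, -y, -z); pixel columns grow to the right and rows downward; lengths in m; the calibration is good to about 2 mm. A picture is of the moment at which its call begins. There is no depth.
- bot.hand_in(): hands the job in, once; it reports no verdict.
The state is a dict: "time": time; "q": joint angles; "qd": joint speeds; "tau": joint torques, N m; "ee_pos": TCP position; "eef_rot": TCP orientation; "wrist_force": force on the tool from outside, world axes, zero at the start; "wrist_torque": the same for the moment, N m; "grip_width": opening from 0.0 (shut) to 1.0 (fully open).
Only numpy, scipy, OpenCV 4.12 (cv2) and the standard library are available. Lean on these libraries where they do the work, as an engineer would, in place of code of your own. Each camera call takes 0.05 s, during which the arm holds its last target. There are 200 camera calls.

### The job

Set the lens carriage of the linear stage on its mark free of backlash: turn the crank clockwise until the carriage runs past the mark and up against the screw of the stop block, so that you feel it bear there, but do not force it. Then crank back so that the carriage comes to the mark from the stop side, leave its pointer in line with the marker's blade (within 2.5 mm) with the crank's play still taken up in that returning direction, and let go of the crank without turning it. Leave everything else on the table alone.

Things in the scene. Friction and masses are not known exactly. Their poses are not given: they have to be found in the camera images.
- stage: linear stage screwed to the table: black base plate (125 x 360 x 12 mm), two steel rails with a leadscrew between them along the stage's +y, grey gearbox (60 x 60 mm, top 62 mm over the table) at its near end with a hand crank on top. Origin on the table under the crank's axis; z up; +y runs from the crank towards the stop; +x is the side with the pointer and the marker. Fixed
- crank_axis (a point): point on the crank's vertical axis, at the height of the middle of the crank's handle (108 mm over the table). Clockwise seen from above drives the carriage away from the crank to the stop (+y of the stage); anticlockwise brings it back. One turn of the screw = 20 mm of travel. Turning the screw takes about 2.5 N at the handle; it is self-locking. The crank arm's top is 83 mm over the table
- crank_handle (a point): middle of the upright handle of the crank: black cylinder 16 mm across, 44 mm tall (84 to 128 mm over the table), 40 mm from the crank's axis; it spins freely on the crank, so it can be held with a fixed hand while it is carried round. This point is 25 mm above the crank arm
- crank (a joint): play between crank and screw (worn drive: at each reversal the crank turns freely by 1.2 rad, 0.2 N at the handle, before the screw follows; worth 3.8 mm of travel). Value in rad: 1.2 when the crank bears on the screw in the clockwise sense (driving towards the stop), 0 when it bears in the anticlockwise sense (driving back); between them the crank is free
- carriage: aluminium carriage (80 x 60 x 24 mm) on the rails, carrying a lens on a post (top 140 mm over the table); moved by the leadscrew only. Origin at the centre of its underside, 26 mm over the table; axes as the stage's. A steel buffer pad (20 x 14 mm) on its +y face, its end 36 mm from the origin, meets the stop's screw
- pointer (a point): tip of the steel pointer (2 mm wide) on the +x side of the carriage, at the middle of the carriage's length, 48 mm over the table
- stop: dark steel stop block (60 x 24 x 40 mm) clamped across the rails beyond the carriage; origin under its centre, 12 mm over the table. A flat-ended steel stop screw (16 mm across) stands out of its -y face towards the carriage by 2 to 10 mm, differently each time and not measured. Rigid: when the pad meets the screw the crank stops dead and the force at the handle climbs (15 N there is forcing it)
- stop_face (a point): centre of the stop's face (its -y face) out of which the stop screw stands (by 2 to 10 mm) towards the carriage's pad, 36 mm over the table
- mark (a point): tip of the blade (2 mm wide) on top of the small steel marker block (12 x 14 x 34 mm) beside the rails, facing the path of the pointer, 1 mm beyond the pointer's tip in the stage's x, 48 mm over the table; axes as the stage's. It stands 8 to 24 mm (along y) short of where the pointer is when the carriage is at the stop. Fixed
- driver: bystander: screwdriver lying flat, black handle, 160 mm long; origin at the middle of its underside
- post_holder: bystander: black post holder, tube 25 mm across on a 50 x 38 mm foot, 50 mm tall; origin under its foot
- lens_cell: bystander: black lens ring lying flat, 51 mm across, 18 mm tall; origin at the centre of its underside
- bracket: bystander: black angle bracket, foot 60 x 30 mm, 53 mm tall; origin under its foot
- screw_box: bystander: grey open divided box 130 x 100 x 35 mm; origin under its centre
- jar: bystander: amber jar, 54 mm across, 85 mm tall; origin under its centre

How it is judged:
By the outcome, as a careful person would: the job done as asked, in the order asked, and still so for the second after the job is handed in, with the robot touching nothing.
It also fails if it takes over 72 s, if anything falls off the work surface, if the arm or the gripper's body presses on something with over 40 N, if the wrist force passes 120 N, or if a joint passes its speed limit or range.

## Working session

There is one attempt and no reset: what is moved stays moved. The work goes in short steps, Python scripts to look and compute and a tool call to move; the robot and the scene stay as the last step left them, time stands still between calls to the robot, and variables do not carry over. Pictures are saved under pics/ and viewed, about 8 in all and at most 12, crops included, and the job is handed in when it is done.

Besides the shell and the picture viewer there is one more tool, called after ">>>" as name([rows], argument=value, ...), one row to a line, values as JSON. play_rows: Moves the arm, as the interface text tells. Its arguments: {"type":"object","properties":{"linear":{"type":"array","items":{"type":"array","items":{"type":"number"}}},"twist":{"type":"array","items":{"type":"number"}},"claw":{"type":"array","items":{"type":"number"}}},"required":["linear","twist","claw"]}

```bash
mkdir -p pics; cat > h.py <<'E'
import numpy as np, cv2
from plant import bot
def cam(n):
    c=bot.capture(n); c['f']=240/np.tan(np.radians(c['fovy'])/2); return c
def ray(c,u,v):
    T=np.array(c['world_from_camera']); d=T[:3,:3]@np.array([(u-c['cx'])/c['f'],-(v-c['cy'])/c['f'],-1]); return T[:3,3],d
def onz(c,u,v,z):
    o,d=ray(c,u,v); return o+d*(z-o[2])/d[2]
def proj(c,p):
    T=np.linalg.inv(c['world_from_camera']); q=T[:3,:3]@p+T[:3,3]
    return c['cx']+c['f']*q[0]/-q[2], c['cy']-c['f']*q[1]/-q[2]
def save(c,n): cv2.imwrite('pics/'+n,c['color'][:,:,::-1])
E
python3 - <<'E'
from h import *
for n in('top','side'):
    c=cam(n); save(c,n+'0.png'); print(n,{k:v for k,v in c.items() if k!='color'})
print(bot.get_state())
E
```

```text
top {'fovy': 53.06291069887025, 'cx': 315.92313117442654, 'cy': 239.09330710148873, 'world_from_camera': array([[ 0.01655252,  0.98506753, -0.17137086,  0.39954143],
       [-0.99986233,  0.01610976, -0.00397404, -0.11832021],
       [-0.00115395,  0.17141305,  0.98519858,  1.07751905],
       [ 0.        ,  0.        ,  0.        ,  1.        ]]), 'f': np.float64(480.70445557554814)}
side {'fovy': 50.58907612398173, 'cx': 318.9776130696648, 'cy': 244.31523852323744, 'world_from_camera': array([[-0.94918025,  0.19306059, -0.2485648 ,  0.36343627],
       [-0.31434357, -0.54224226,  0.77920565,  0.60010166],
       [ 0.01565156,  0.81774136,  0.575373  ,  0.64701005],
       [ 0.        ,  0.        ,  0.        ,  1.        ]]), 'f': np.float64(507.84922200992224)}
{'time': 0.1, 'q': array([-1.39198095e+00,  5.33201641e-02,  1.61415164e+00,  4.95261680e-05,
        1.47605577e+00, -1.18986843e-01]), 'qd': array([-0.00063838,  0.00109197, -0.00465929, -0.0004859 , -0.00143004,
        0.00061696]), 'tau': array([ 2.70145492e-04, -3.94903243e+01, -3.71363604e+01, -9.21930837e-05,
        3.91019668e-03, -2.02620248e-05]), 'ee_pos': array([ 0.18330589, -0.59691303,  0.23017083]), 'eef_rot': array([[-2.95634076e-04,  9.55985101e-01,  2.93415063e-01],
       [ 1.91283430e-03,  2.93415079e-01, -9.55983228e-01],
       [-9.99998127e-01,  2.78633178e-04, -1.91538459e-03]]), 'wrist_force': array([ 0.62017799,  0.05783463, -0.35675102]), 'wrist_torque': array([ 0.01944614, -0.01659361,  0.03234161]), 'grip_width': 1.0024853100592015}
```

View pics/top0.png

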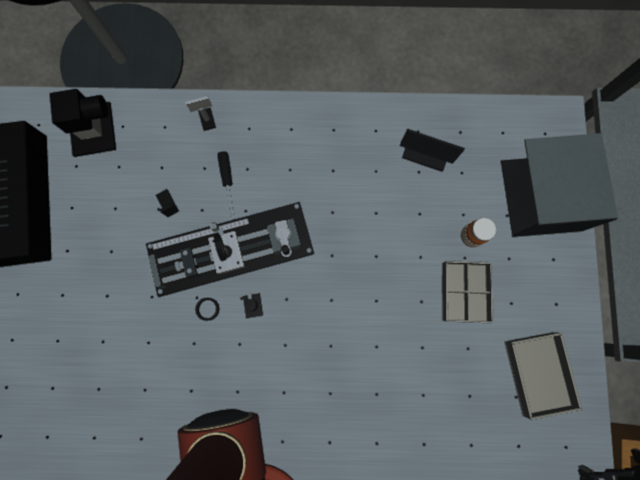

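View pics/side0.png

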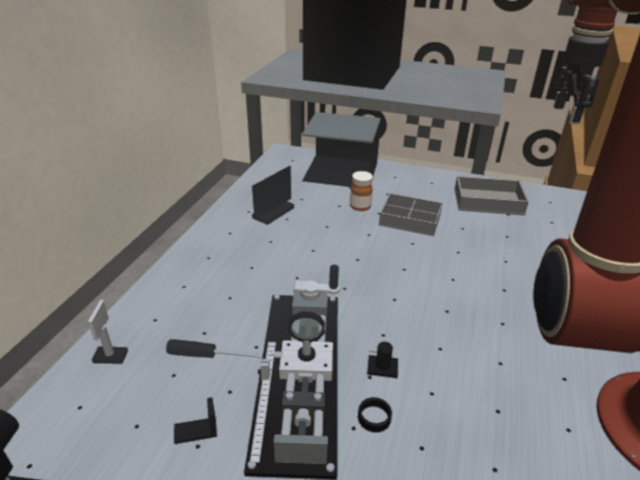

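```bash
python3 - <<'E'
import cv2,numpy as np
t=cv2.imread('pics/top0.png')[195:300,140:320]; s=cv2.imread('pics/side0.png')[255:475,235:350]
a=cv2.resize(t,None,fx=4.4,fy=4.4,interpolation=cv2.INTER_CUBIC)
cv2.imwrite('pics/topc.png',np.clip(a*1.5,0,255)); 
s=cv2.imread('pics/side0.png')[255:405,245:345]
cv2.imwrite('pics/sidec.png',cv2.resize(s,None,fx=4,fy=4,interpolation=cv2.INTER_CUBIC))
E
```

```text
[ WARN:0@0.059] global loadsave.cpp:1063 imwrite_ Unsupported depth image for selected encoder is fallbacked to CV_8U.
```

View pics/topc.png

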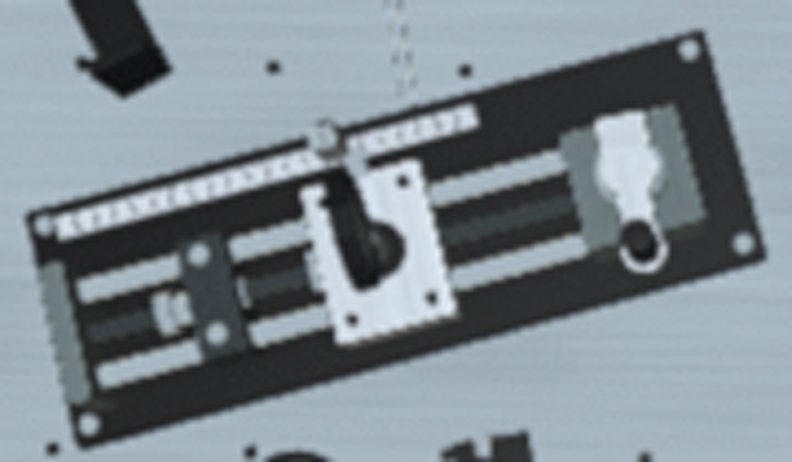

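View pics/sidec.png

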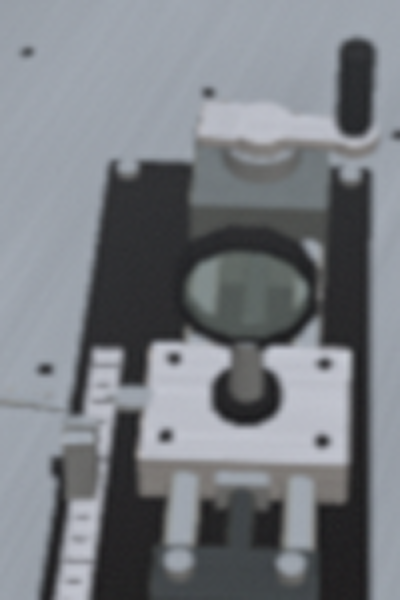

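Top view: stage with crank at (283,235), carriage at (225,250), stop at (187,262), marker at (214,227). Side view: handle at (334,275), pointer near (272,354), blade near (267,361).

```bash
cat >> h.py <<'E'
def tp(x,y): return ((x+.5)/4.4-.5+140,(y+.5)/4.4-.5+195)
def sp(x,y): return ((x+.5)/4-.5+245,(y+.5)/4-.5+255)
E
python3 - <<'E'
from h import *
np.set_printoptions(precision=4,suppress=True)
t=cam('top'); s=cam('side')
C=[onz(t,*tp(*p),.012) for p in [(28,215),(703,32),(765,258),(85,447)]]
C=np.array(C); print(C); print([np.linalg.norm(C[i]-C[i-1]) for i in range(4)])
ey=(C[0]-C[1]+C[3]-C[2]); ey/=np.linalg.norm(ey); ex=np.array([ey[1],-ey[0],0]); print('ey',ey,'yaw',np.arctan2(ex[1],ex[0]))
m=C.mean(0)
L=lambda p:(np.array([(p-m)@ex,(p-m)@ey,p[2]]))
print('gear',[L(onz(t,*tp(*p),.062)) for p in [(560,135),(675,105),(705,215),(585,250)]])
print('hub t',L(onz(t,*tp(630,165),.084)))
print('hub s',L(onz(s,*sp(262,130),.083)))
def two(a,b):
    o1,d1=ray(t,*tp(*a)); o2,d2=ray(s,*sp(*b))
    d1/=np.linalg.norm(d1);d2/=np.linalg.norm(d2)
    k=np.linalg.lstsq(np.array([d1,-d2]).T,o2-o1,rcond=None)[0]
    p,q=o1+k[0]*d1,o2+k[1]*d2; return (p+q)/2,np.linalg.norm(p-q)
h,e=two((640,238),(357,48)); print('handle top',h,e,L(h), onz(t,*tp(640,238),.128),onz(s,*sp(357,48),.128))
print('pointer t',L(onz(t,*tp(345,152),.048)),'s',L(onz(s,*sp(108,397),.048)))
print('blade t',L(onz(t,*tp(325,140),.048)),'s',L(onz(s,*sp(98,424),.048)))
print('carr corners(z50) t',[L(onz(t,*tp(*p),.05)) for p in [(302,188),(418,158),(457,313),(338,345)]])
print('carr s',[L(onz(s,*sp(*p),.05)) for p in [(138,460),(150,342),(352,348),(350,465)]])
E
```

```text
[[ 0.5686  0.2677  0.012 ]
 [ 0.6704 -0.0749  0.012 ]
 [ 0.5526 -0.1091  0.012 ]
 [ 0.4514  0.23    0.012 ]]
[np.float64(0.12313312143651138), np.float64(0.3573489129845523), np.float64(0.12261779087032487), np.float64(0.3538705240686572)]
ey [-0.2854  0.9584  0.    ] yaw 0.2894072812267276
gear [array([ 0.0174, -0.0954,  0.062 ]), array([ 0.0167, -0.1536,  0.062 ]), array([-0.0401, -0.1533,  0.062 ]), array([-0.041 , -0.0927,  0.062 ])]
hub t [-0.0108 -0.125   0.084 ]
hub s [-0.0134 -0.1164  0.083 ]
handle top [ 0.5447 -0.053   0.1253] 9.373763119401032e-05 [-0.0529 -0.1213  0.1253] [ 0.5442 -0.0532  0.128 ] [ 0.5438 -0.0496  0.128 ]
pointer t [0.041  0.0101 0.048 ] s [0.0413 0.0069 0.048 ]
blade t [0.0495 0.0182 0.048 ] s [0.0436 0.0208 0.048 ]
carr corners(z50) t [array([0.0286, 0.0345, 0.05  ]), array([ 0.0278, -0.0243,  0.05  ]), array([-0.0522, -0.024 ,  0.05  ]), array([-0.0518,  0.0357,  0.05  ])]
carr s [array([0.0263, 0.0397, 0.05  ]), array([ 0.0273, -0.0214,  0.05  ]), array([-0.054 , -0.0218,  0.05  ]), array([-0.0537,  0.0386,  0.05  ])]
```

>>> play_rows([
  [0,0.045,-0.037],
  [0,0.09,-0.074],
  [0,0.135,-0.111],
  [0,0.18,-0.148],
  [0,0.225,-0.185],
], twist=[0,0,0,0,0], claw=[1,1,1,1,1])

```text
time: 0.82
ee_pos: [0.3448, -0.3525, 0.2307]
eef_rot: [[0.0, 0.956, 0.293], [0.001, 0.293, -0.956], [-1.0, 0.0, -0.001]]
wrist_force: [0.9, 0.5, -0.0]
grip_width: 1.001
```

>>> play_rows([
  [0,0.045,-0.037],
  [0,0.09,-0.074],
  [0,0.135,-0.111],
  [0,0.18,-0.148],
  [0,0.225,-0.185],
], twist=[0,0,0,0,0], claw=[1,1,1,1,1])

```text
time: 1.45
ee_pos: [0.5065, -0.1079, 0.231]
eef_rot: [[0.001, 0.956, 0.293], [0.001, 0.293, -0.956], [-1.0, 0.001, -0.001]]
wrist_force: [0.6, -0.6, 0.1]
grip_width: 0.995
```

>>> play_rows([
  [0,0.026,-0.021],
  [0.0,0.0523,-0.0425],
  [0.04,0.0523,-0.0425],
  [0.08,0.0523,-0.0425],
  [0.08,0.0523,-0.0425],
], twist=[0,0,0,0,0], claw=[1,1,1,1,1])

```text
time: 2.08
ee_pos: [0.5412, -0.0511, 0.147]
eef_rot: [[-0.008, 0.956, 0.293], [0.003, 0.293, -0.956], [-1.0, -0.007, -0.005]]
wrist_force: [0.2, -0.3, 0.2]
grip_width: 1.002
```

```bash
python3 - <<'E'
from h import *
a=cam('side');b=cam('top')
A=cv2.resize(a['color'][220:320,260:400],None,fx=4,fy=4,interpolation=cv2.INTER_CUBIC)
cv2.imwrite('pics/s1.png',A[:,:,::-1])
print(bot.get_state()['ee_pos'])
p=bot.get_state()['ee_pos'].copy(); print(proj(a,p))
E
```

```text
[ 0.54432091 -0.05197647  0.15189794]
(np.float64(334.45370056881234), np.float64(254.23516649351555))
```

View pics/s1.png

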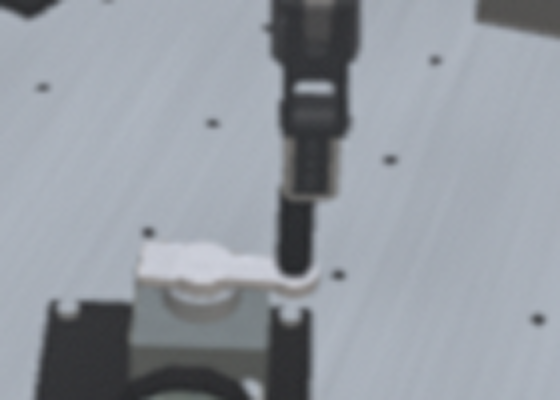

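The picture shows the open jaw astride the handle (handle at crop (297,230), near finger in front at (310,170)). I'll descend and close.

>>> play_rows([
  [0.03,0,0],
  [0.058,0,0],
  [0.058,0,0],
  [0.058,0,0],
  [0.058,0,0],
], twist=[0,0,0,0,0], claw=[1,1,0,-0.3,-0.4])

```text
time: 2.8
ee_pos: [0.5459, -0.0523, 0.0963]
eef_rot: [[0.005, 0.956, 0.293], [-0.0, 0.293, -0.956], [-1.0, 0.004, 0.002]]
wrist_force: [0.4, 0.4, 0.1]
grip_width: 0.377
```

>>> play_rows([
  [0,0,0],
  [0,0,0],
  [0,0,0],
  [0,0,0],
  [0,0,0],
], twist=[0,0,0,0,0], claw=[-0.6,-0.8,-1,-1,-1])

```text
time: 3.42
ee_pos: [0.5466, -0.0526, 0.0976]
eef_rot: [[0.006, 0.956, 0.293], [-0.001, 0.293, -0.956], [-1.0, 0.006, 0.002]]
wrist_force: [-2.6, 0.7, 6.7]
grip_width: 0.166
```

>>> play_rows([
  [0,0.0013,-0.0085],
  [0,0.0043,-0.0163],
  [0,0.0089,-0.0234],
  [0,0.0148,-0.0293],
  [0,0.0218,-0.0338],
], twist=[0,0,0,0,0], claw=[-1,-1,-1,-1,-1])

```text
time: 4.05
ee_pos: [0.5582, -0.0136, 0.0978]
eef_rot: [[0.007, 0.956, 0.293], [-0.001, 0.293, -0.956], [-1.0, 0.006, 0.003]]
wrist_force: [2.4, -2.9, 0.7]
grip_width: 0.165
```

```bash
cat >> h.py <<'E'
EX=np.array([.9584,.2854]);EY=np.array([-.2854,.9584])
def rows(c,dth,n,R=.040):
    """rows in tool axes for the handle circle about c (TCP frame), dth deg per row, clockwise +"""
    s=bot.get_state(); p=s['ee_pos'];r=p[:2]-c; x,y=r@EX,r@EY
    th=np.arctan2(y,-x); print('theta',np.degrees(th),'rad',np.hypot(x,y),'p',p,'f',s['wrist_force'],'grip',s['grip_width'])
    for k in range(1,n+1):
        t=th+np.radians(dth*k); q=c+R*(-np.cos(t)*EX+np.sin(t)*EY)
        d=s['eef_rot'].T@np.array([*(q-p[:2]),0]); print(np.round(d,4).tolist())
E
python3 - <<'E'
from h import *
np.set_printoptions(precision=4,suppress=True)
c=np.array([.5466,-.0526])-.040*(-np.cos(np.radians(2.6))*EX+np.sin(np.radians(2.6))*EY); print(c)
rows(c,14,5)
E
```

```text
[ 0.5854 -0.0429]
theta 63.72313172982951 rad 0.04004172531856313 p [ 0.5582 -0.0136  0.0978] f [ 2.4064 -2.8599  0.6838] grip 0.16519830636897145
[0.0, 0.0092, -0.0031]
[0.0001, 0.019, -0.0039]
[0.0002, 0.0286, -0.0024]
[0.0002, 0.0375, 0.0015]
[0.0003, 0.0453, 0.0074]
```

>>> play_rows([
  [0,0.0092,-0.0031],
  [0,0.019,-0.0039],
  [0,0.0286,-0.0024],
  [0,0.0375,0.0015],
  [0,0.0453,0.0074],
], twist=[0,0,0,0,0], claw=[-1,-1,-1,-1,-1])

```text
time: 4.68
ee_pos: [0.6038, -0.0072, 0.0977]
eef_rot: [[0.006, 0.956, 0.293], [-0.001, 0.293, -0.956], [-1.0, 0.005, 0.002]]
wrist_force: [-4.2, -0.8, 1.9]
grip_width: 0.169
```

```bash
python3 - <<'E'
from h import *
np.set_printoptions(precision=4,suppress=True)
c=np.array([.5854,-.0429]); rows(c,14,5)
t=cam('top'); s=cam('side'); cv2.imwrite('pics/t2.png',t['color'][:,:,::-1]);cv2.imwrite('pics/s2.png',s['color'][:,:,::-1])
m=np.array([.5608,.0784]); L=lambda p:np.array([(p[:2]-m)@EX,(p[:2]-m)@EY])
print('stop face top edge',[L(onz(t,*tp(*p),.052)) for p in [(228,235),(247,350),(180,245),(205,360)]])
print('pad end(z~.04), screw end', L(onz(t,*tp(312,272),.04)),L(onz(t,*tp(240,290),.04)))
print('old pointer edges carr +y side', L(onz(t,*tp(320,267),.05)))
E
```

```text
theta 133.8697134158544 rad 0.040206728707989504 p [ 0.6038 -0.0072  0.0977] f [-4.16   -0.8478  1.9002] grip 0.1692447512879206
[0.0, 0.0059, 0.0078]
[0.0001, 0.01, 0.0166]
[0.0001, 0.0118, 0.0262]
[0.0001, 0.0112, 0.0359]
[0.0001, 0.0083, 0.0452]
stop face top edge [array([0.0151, 0.0746]), array([-0.0425,  0.0786]), array([0.0166, 0.0984]), array([-0.0418,  0.0993])]
pad end(z~.04), screw end [-0.0115  0.0413] [-0.0107  0.0777]
old pointer edges carr +y side [-0.0121  0.0352]
```

>>> play_rows([
  [0,0.0059,0.0078],
  [0,0.01,0.0166],
  [0,0.0118,0.0262],
  [0,0.0112,0.0359],
  [0,0.0083,0.0452],
], twist=[0,0,0,0,0], claw=[-1,-1,-1,-1,-1])

```text
time: 5.4
ee_pos: [0.6255, -0.0488, 0.0977]
eef_rot: [[0.007, 0.956, 0.293], [-0.0, 0.293, -0.956], [-1.0, 0.006, 0.002]]
wrist_force: [-5.2, 3.7, 2.5]
grip_width: 0.164
```

```bash
python3 - <<'E'
from h import *
np.set_printoptions(precision=4,suppress=True)
c=np.array([.5854,-.0429]); rows(c,14,5)
E
```

```text
theta -155.02533473723037 rad 0.04052333700884587 p [ 0.6255 -0.0488  0.0977] f [-5.2222  3.6546  2.4529] grip 0.16432912698670318
[-0.0, -0.0057, 0.008]
[-0.0001, -0.0128, 0.0147]
[-0.0001, -0.0212, 0.0195]
[-0.0002, -0.0306, 0.0222]
[-0.0002, -0.0404, 0.0224]
```

>>> play_rows([
  [0,-0.0057,0.008],
  [0,-0.0128,0.0147],
  [0,-0.0212,0.0195],
  [0,-0.0306,0.0222],
  [0,-0.0404,0.0224],
], twist=[0,0,0,0,0], claw=[-1,-1,-1,-1,-1])

```text
time: 6.02
ee_pos: [0.5934, -0.0825, 0.0978]
eef_rot: [[0.009, 0.956, 0.292], [-0.001, 0.292, -0.956], [-1.0, 0.008, 0.003]]
wrist_force: [1.9, 4.4, -0.1]
grip_width: 0.168
```

```bash
python3 - <<'E'
from h import *
np.set_printoptions(precision=4,suppress=True)
c=np.array([.5852,-.0429]); rows(c,14,5)
E
```

```text
theta -85.12844777830033 rad 0.04041881322445815 p [ 0.5934 -0.0825  0.0978] f [ 1.8627  4.3747 -0.0867] grip 0.1679369907129618
[-0.0001, -0.0095, -0.0025]
[-0.0002, -0.0182, -0.0068]
[-0.0002, -0.0257, -0.0131]
[-0.0003, -0.0314, -0.021]
[-0.0004, -0.035, -0.0301]
```

>>> play_rows([
  [0,-0.0095,-0.0025],
  [0,-0.0182,-0.0068],
  [0,-0.0257,-0.0131],
  [0,-0.0314,-0.021],
  [0,-0.035,-0.0301],
], twist=[0,0,0,0,0], claw=[-1,-1,-1,-1,-1])

```text
time: 6.65
ee_pos: [0.5511, -0.064, 0.0978]
eef_rot: [[0.01, 0.956, 0.292], [-0.002, 0.292, -0.956], [-1.0, 0.009, 0.005]]
wrist_force: [5.9, 0.5, -0.9]
grip_width: 0.165
```

```bash
python3 - <<'E'
from h import *
np.set_printoptions(precision=4,suppress=True)
c=np.array([.5852,-.0429]); rows(c,7,5)
t=cam('top'); s=cam('side'); save(t,'t3.png'); save(s,'s3.png')
A=np.zeros((600,800,3),np.uint8)
a=cv2.resize(t['color'][215:290,140:240],None,fx=4,fy=4,interpolation=cv2.INTER_CUBIC);A[:300,:400]=a
b=cv2.resize(s['color'][325:475,245:345],None,fx=4,fy=4,interpolation=cv2.INTER_CUBIC);A[:,400:]=b
cv2.imwrite('pics/v3.png',A[:,:,::-1])
E
```

```text
theta -15.097019091893696 rad 0.04010016760281296 p [ 0.5511 -0.064   0.0978] f [ 5.9022  0.4661 -0.8687] grip 0.16485962979633942
[-0.0, -0.0008, -0.0048]
[-0.0001, -0.0012, -0.0097]
[-0.0001, -0.001, -0.0146]
[-0.0001, -0.0001, -0.0194]
[-0.0001, 0.0013, -0.0241]
```

View pics/v3.png

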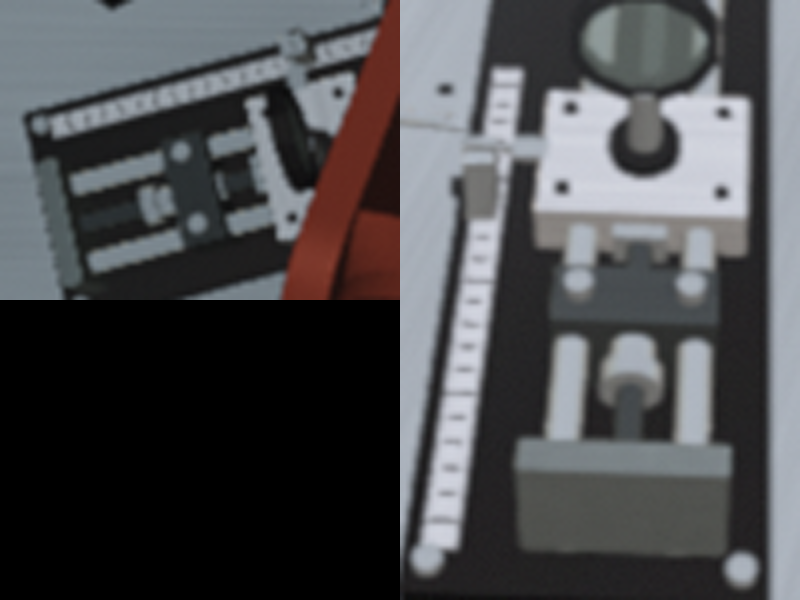

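```bash
python3 - <<'E'
from h import *
np.set_printoptions(precision=4,suppress=True,linewidth=220)
c=np.array([.5852,-.0429]); rows(c,14,5)
for f in('s0','s3'):
    g=cv2.imread('pics/'+('side0' if f=='s0' else 's3')+'.png',0); print(f); print('cols',list(range(259,284)))
    for r in range(347,374): print(r,g[r,259:284])
s=cam('side')
# projection of a stage-frame grid: m frame
m=np.array([.5608,.0784])
for x,y in[(.03,.0),(.0415,0),(.0415,.02),(.03,.02),(.0425,.02),(.055,.02)]:
    w=m+x*EX+y*EY; print(x,y,np.array(proj(s,np.array([*w,.048]))))
E
```

```text
theta -13.65763393740947 rad 0.040009737532093845 p [ 0.5506 -0.0631  0.0977] f [2.6944 1.3227 1.3721] grip 0.1647342746198246
[-0.0, -0.001, -0.0097]
[-0.0, 0.0003, -0.0194]
[-0.0, 0.0039, -0.0284]
[-0.0, 0.0096, -0.0363]
[0.0, 0.0171, -0.0426]
s0
cols [259, 260, 261, 262, 263, 264, 265, 266, 267, 268, 269, 270, 271, 272, 273, 274, 275, 276, 277, 278, 279, 280, 281, 282, 283]
347 [157 163 164 159 128  77  44  64 117 160 175 178 178 178 174 145  93  51  40  43  41  44  85 148 186]
348 [160 164 165 159 125  71  43  68 130 172 187 188 186 189 182 147  87  45  41  42  42  49  92 152 184]
349 [163 164 165 159 122  67  42  78 141 179 187 185 185 187 181 144  80  45  43  41  39  53 102 157 184]
350 [164 165 165 153 117  63  45  85 145 176 175 170 170 178 177 139  82  57  58  57  55  66 112 162 185]
351 [165 165 162 144 103  57  47  90 147 170 161 152 154 170 173 146 113 105 106 104 103 104 131 166 187]
352 [164 165 159 136  92  51  55 105 156 180 180 177 176 178 177 165 153 150 152 150 150 149 155 168 184]
353 [163 165 158 125  76  44  62 118 164 184 186 184 174 167 166 165 162 160 161 161
[... 4620 characters left out ...]
 103 113 115 114 114 114 113 107 118 142 134  90  51  44  44  42  41  82 157 200 207 205 199]
370 [ 55  71  98 112 116 115 113 114 113 106 122 147 132  83  47  42  43  44  42  81 155 201 212 207 182]
371 [ 47  65  95 113 115 115 114 114 111 107 131 165 148  85  46  43  44  42  45  87 159 204 213 205 164]
372 [ 44  61  93 113 116 115 113 114 110 107 133 165 145  81  44  42  44  41  47  93 163 201 211 203 164]
373 [ 55  57  91 113 116 115 113 113 111 107 131 155 132  73  42  42  43  40  52 102 167 200 208 204 185]
0.03 0.0 [279.2111 350.8293]
0.0415 0 [271.9321 350.5843]
0.0415 0.02 [270.5582 360.2411]
0.03 0.02 [277.9886 360.4935]
0.0425 0.02 [269.9123 360.2192]
0.055 0.02 [261.84   359.9451]
```

```bash
cat >> h.py <<'E'
M0=np.array([.5608,.0784])
def rect(c,img,x0,x1,y0,y1,z,res):
    """orthoview on plane z in the stage frame (origin plate centre): columns=y, rows=x descending"""
    xs=np.arange(x1,x0,-res); ys=np.arange(y0,y1,res); X,Y=np.meshgrid(xs,ys,indexing='ij')
    P=np.stack([M0[0]+X*EX[0]+Y*EY[0],M0[1]+X*EX[1]+Y*EY[1],np.full(X.shape,z)],-1)
    T=np.linalg.inv(c['world_from_camera']); q=P@T[:3,:3].T+T[:3,3]
    u=c['cx']+c['f']*q[...,0]/-q[...,2]; v=c['cy']-c['f']*q[...,1]/-q[...,2]
    return cv2.remap(img,u.astype(np.float32),v.astype(np.float32),cv2.INTER_CUBIC)
E
python3 - <<'E'
from h import *
o=[]
cs={n:cam(n) for n in('top','side')}
for n,f in(('top','top0'),('side','side0'),('top','t3'),('side','s3')):
    r=rect(cs[n],cv2.imread(f'pics/{f}.png'),0,.065,-.035,.065,.05,.00025)
    cv2.imwrite(f'pics/r_{f}.png',r); 
    for k in range(0,400,40): cv2.line(r,(k,0),(k,4 if k%200 else 10),(0,0,255),1)
    o.append(r)
a=np.vstack([np.hstack(o[:2]),np.hstack(o[2:])]); cv2.imwrite('pics/v4.png',a); print(a.shape)
E
```

```text
(520, 800, 3)
```

View pics/v4.png

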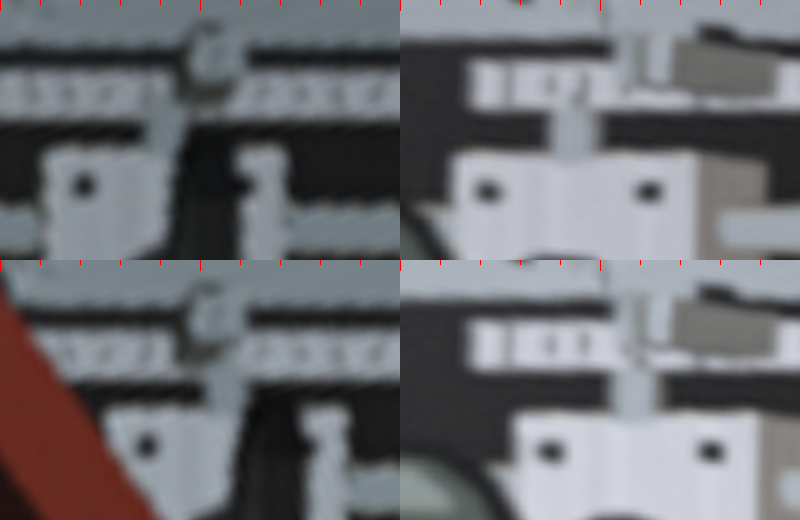

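The orthoviews show pointer at col ~226 (top) / ~636 (side, +400) after the move and the marker block at ~218 (top). I'll compute the edges numerically.

```bash
python3 - <<'E'
from h import *
cs={n:cam(n) for n in('top','side')}
def edges(n,f,xa,xb,ya,yb,z,k=4):
    r=rect(cs[n],cv2.imread(f'pics/{f}.png',0),xa,xb,ya,yb,z,.00025).astype(float).mean(0)
    r=cv2.GaussianBlur(r[None],(0,0),2)[0]; g=np.gradient(r); 
    i=[j for j in range(1,len(g)-1) if abs(g[j])>=abs(g[j-1]) and abs(g[j])>abs(g[j+1]) and abs(g[j])>.8]
    return [(round(1000*ya+j*.25,1),round(g[j],1)) for j in i]
for f in('top0','side0','t3','s3'):
    n='top' if f[0]=='t' else 'side'
    print(f,'carriage z50',edges(n,f,.018,.024,-.035,.07,.05))
    print(f,'pointer z48',edges(n,f,.030,.0335,-.01,.04,.048), 'z50',edges(n,f,.030,.0335,-.01,.04,.05))
    for z in(.046,.048,.05): print(f,'marker/blade',z,edges(n,f,.046,.053,0,.05,z))
E
```

```text
top0 carriage z50 [(-24.0, np.float64(7.2)), (-16.0, np.float64(-4.4)), (-12.0, np.float64(4.2)), (8.0, np.float64(-7.2)), (25.8, np.float64(4.1)), (27.8, np.float64(4.2)), (36.5, np.float64(-7.6))]
top0 pointer z48 [(1.2, np.float64(5.1)), (11.0, np.float64(-5.9))] z50 [(1.0, np.float64(5.2)), (11.2, np.float64(-5.7))]
top0 marker/blade 0.046 [(8.8, np.float64(-1.8)), (13.0, np.float64(5.1)), (17.2, np.float64(-0.8)), (27.2, np.float64(-3.2))]
top0 marker/blade 0.048 [(6.8, np.float64(-1.2)), (8.5, np.float64(-1.5)), (12.5, np.float64(5.2)), (17.0, np.float64(-0.9)), (26.8, np.float64(-3.7))]
top0 marker/blade 0.05 [(6.5, np.float64(-0.9)), (8.0, np.float64(-1.2)), (12.2, np.float64(5.2)), (16.8, np.float64(-0.9)), (21.2, np.float64(0.8)), (26.5, np.float64(-4.0))]
side0 carriage z50 [(-21.8, np.float64(8.8)), (-15.8, np.float64(-2.5)), (-10.8, np.float64(2.2)), (24.5, np.float64(-2.0)), (30.2, np.float64(2.1)), (39.0, np.float64(-4.8)), (56.8, np.float64(-5.4))]
side0 pointer z48 [(0.5, np.float64(6.7)), (13.0, np.float64(-5.9))] z50 [(2.2, np.float64(6.7)), (15.0, np.float64(-5.9)
[... 1314 characters left out ...]
, (45.5, np.float64(2.5)), (54.2, np.float64(-5.2)), (68.8, np.float64(-1.5))]
s3 pointer z48 [(15.2, np.float64(6.8)), (27.0, np.float64(-5.7)), (29.0, np.float64(-5.3))] z50 [(17.0, np.float64(6.9)), (28.8, np.float64(-5.7)), (30.8, np.float64(-5.4))]
s3 marker/blade 0.046 [(1.2, np.float64(0.9)), (5.2, np.float64(-0.8)), (14.5, np.float64(2.1)), (19.5, np.float64(-2.6)), (23.5, np.float64(3.8)), (29.0, np.float64(-5.2))]
s3 marker/blade 0.048 [(3.0, np.float64(0.9)), (16.2, np.float64(2.4)), (21.2, np.float64(-2.6)), (25.2, np.float64(3.8)), (30.8, np.float64(-5.2))]
s3 marker/blade 0.05 [(18.2, np.float64(2.8)), (23.0, np.float64(-2.7)), (27.0, np.float64(3.8)), (32.8, np.float64(-5.2))]
```

>>> play_rows([
  [0,-0.001,-0.0097],
  [0,0.0003,-0.0194],
  [0,0.0039,-0.0284],
  [0,0.0096,-0.0363],
  [0,0.0171,-0.0426],
], twist=[0,0,0,0,0], claw=[-1,-1,-1,-1,-1])

```text
time: 7.62
ee_pos: [0.5547, -0.0173, 0.0977]
eef_rot: [[0.007, 0.956, 0.293], [-0.0, 0.293, -0.956], [-1.0, 0.006, 0.002]]
wrist_force: [-1.7, -2.3, 4.1]
grip_width: 0.166
```

```bash
python3 - <<'E'
from h import *
np.set_printoptions(precision=4,suppress=True)
c=np.array([.5852,-.0429]); rows(c,9,5)
t=cam('top')
for f in('top0','t3'):
  for xa,xb,z in((-.015,-.008,.043),(-.022,-.018,.036),(.006,.010,.052)):
    r=rect(t,cv2.imread(f'pics/{f}.png',0),xa,xb,.03,.105,z,.001).astype(float).mean(0); print(f,z,xa,r.astype(int).tolist())
E
```

```text
theta 56.64490392811063 rad 0.03979943465522175 p [ 0.5547 -0.0173  0.0977] f [-1.7311 -2.269   4.1201] grip 0.16636429313688475
[0.0, 0.0054, -0.0032]
[0.0001, 0.0113, -0.0052]
[0.0001, 0.0175, -0.0064]
[0.0001, 0.0238, -0.0065]
[0.0002, 0.03, -0.0057]
top0 0.043 -0.015 [143, 142, 142, 143, 143, 142, 138, 133, 126, 120, 114, 106, 89, 69, 51, 41, 39, 39, 39, 39, 39, 39, 39, 40, 40, 40, 39, 39, 40, 40, 40, 41, 41, 41, 39, 38, 38, 39, 40, 40, 40, 40, 41, 47, 59, 72, 81, 80, 66, 46, 35, 37, 41, 42, 42, 42, 42, 42, 41, 41, 41, 41, 41, 41, 42, 42, 42, 41, 41, 41, 43, 48, 60, 77, 95]
top0 0.036 -0.022 [144, 142, 142, 142, 143, 144, 144, 139, 131, 118, 105, 93, 84, 71, 54, 38, 27, 25, 25, 26, 27, 27, 26, 25, 25, 25, 26, 26, 27, 27, 26, 26, 25, 25, 25, 26, 26, 26, 25, 25, 25, 23, 23, 24, 27, 35, 43, 46, 42, 35, 30, 30, 36, 41, 43, 42, 42, 42, 41, 41, 41, 41, 43, 44, 44, 43, 43, 42, 41, 41, 40, 41, 44, 48, 54]
top0 0.052 0.006 [143, 143, 143, 139, 133, 125, 117, 111, 113, 118, 120, 121, 121, 121, 120, 120, 120, 120, 120, 121, 121, 121, 120, 119, 119, 120, 120, 120, 120, 121, 121, 121, 121, 12
[... 512 characters left out ...]
86, 105]
t3 0.036 -0.022 [16, 15, 15, 16, 16, 17, 15, 14, 14, 24, 39, 67, 97, 126, 147, 156, 159, 156, 155, 156, 156, 156, 153, 146, 135, 121, 111, 98, 89, 71, 51, 33, 26, 26, 26, 28, 28, 29, 28, 27, 26, 25, 25, 26, 29, 38, 47, 50, 46, 39, 32, 32, 39, 45, 48, 46, 46, 46, 45, 44, 44, 45, 46, 47, 47, 47, 47, 47, 46, 45, 44, 46, 49, 53, 61]
t3 0.052 0.006 [31, 28, 27, 28, 29, 29, 28, 27, 27, 30, 50, 78, 114, 138, 154, 160, 158, 157, 155, 150, 145, 136, 127, 123, 127, 131, 132, 132, 132, 132, 132, 132, 132, 132, 132, 132, 132, 132, 132, 132, 132, 133, 135, 130, 119, 98, 69, 46, 38, 44, 47, 46, 45, 44, 51, 66, 86, 105, 119, 127, 127, 130, 130, 125, 118, 101, 81, 64, 55, 58, 74, 94, 115, 126, 134]
```

```bash
python3 - <<'E'
from h import *
np.set_printoptions(precision=4,suppress=True)
c=np.array([.5852,-.0429]); rows(c,14,5)
E
```

```text
theta 58.43851205893682 rad 0.03974228486944882 p [ 0.5556 -0.0164  0.0977] f [-0.676   0.8037  2.7774] grip 0.16358169442325626
[0.0001, 0.0088, -0.0042]
[0.0001, 0.0184, -0.0059]
[0.0002, 0.0281, -0.0052]
[0.0003, 0.0374, -0.0022]
[0.0004, 0.0456, 0.0029]
```

>>> play_rows([
  [0,0.0088,-0.0042],
  [0,0.0184,-0.0059],
  [0,0.0281,-0.0052],
  [0,0.0374,-0.0022],
  [0,0.0456,0.0029],
], twist=[0,0,0,0,0], claw=[-1,-1,-1,-1,-1])

```text
time: 8.3
ee_pos: [0.6001, -0.0055, 0.0976]
eef_rot: [[0.007, 0.956, 0.293], [0.002, 0.293, -0.956], [-1.0, 0.007, 0.0]]
wrist_force: [-3.3, -1.5, 3.9]
grip_width: 0.17
```

```bash
python3 - <<'E'
from h import *
np.set_printoptions(precision=4,suppress=True)
c=np.array([.5852,-.0429]); rows(c,9,5)
E
```

```text
theta 128.37365216989943 rad 0.0402614710604236 p [ 0.6001 -0.0055  0.0976] f [-3.3285 -1.4966  3.9202] grip 0.16959674194957752
[0.0, 0.0044, 0.0045]
[0.0001, 0.0082, 0.0095]
[0.0001, 0.0112, 0.015]
[0.0001, 0.0134, 0.0209]
[0.0001, 0.0145, 0.0271]
```

>>> play_rows([
  [0,0.0044,0.0045],
  [0,0.0082,0.0095],
  [0,0.0112,0.015],
  [0,0.0134,0.0209],
  [0,0.0145,0.0271],
], twist=[0,0,0,0,0], claw=[-1,-1,-1,-1,-1])

```text
time: 8.93
ee_pos: [0.6224, -0.0272, 0.0978]
eef_rot: [[0.007, 0.956, 0.293], [0.003, 0.293, -0.956], [-1.0, 0.008, -0.0]]
wrist_force: [-1.5, 1.7, 2.2]
grip_width: 0.166
```

```bash
python3 - <<'E'
from h import *
np.set_printoptions(precision=4,suppress=True)
c=np.array([.5852,-.0429]); rows(c,5,5)
t=cam('top'); s=cam('side'); save(t,'t4.png'); save(s,'s4.png')
for xa,xb,z,y0,y1 in((-.015,-.008,.043,.05,.085),(-.042,-.036,.05,.02,.085),(.016,.021,.05,-.01,.08)):
    for n,i in(('top',t),('side',s)):
        r=rect(i,cv2.cvtColor(i['color'],cv2.COLOR_RGB2GRAY),xa,xb,y0,y1,z,.001).astype(float).mean(0); print(n,z,xa,y0,r.astype(int).tolist())
A=cv2.resize(t['color'][225:285,150:230],(800,600),interpolation=cv2.INTER_CUBIC); cv2.imwrite('pics/v5.png',np.clip(A[:,:,::-1]*1.4,0,255).astype(np.uint8))
E
```

```text
theta 173.6667173073228 rad 0.040369669867878086 p [ 0.6224 -0.0272  0.0978] f [-1.4602  1.6622  2.2076] grip 0.165807278297959
[-0.0, -0.0002, 0.0035]
[-0.0, -0.0003, 0.007]
[-0.0, -0.0007, 0.0105]
[-0.0, -0.0014, 0.0139]
[-0.0, -0.0024, 0.0172]
top 0.043 -0.015 0.05 [42, 42, 42, 42, 41, 41, 40, 40, 39, 39, 38, 37, 36, 35, 35, 33, 33, 32, 31, 31, 31, 33, 37, 48, 66, 83, 93, 91, 75, 53, 41, 42, 46, 47, 48]
side 0.043 -0.015 0.05 [209, 209, 210, 210, 209, 211, 208, 204, 187, 164, 144, 137, 139, 149, 163, 174, 180, 178, 174, 158, 139, 113, 96, 82, 79, 77, 78, 78, 78, 78, 77, 76, 76, 76, 76]
top 0.05 -0.042 0.02 [50, 50, 50, 51, 51, 51, 51, 50, 50, 50, 50, 50, 50, 49, 50, 50, 50, 49, 49, 49, 49, 49, 48, 49, 49, 48, 48, 48, 48, 48, 48, 48, 48, 47, 47, 47, 47, 47, 46, 46, 46, 46, 46, 47, 46, 46, 45, 45, 45, 45, 44, 44, 43, 42, 41, 39, 37, 37, 36, 35, 35, 34, 33, 32, 32]
side 0.05 -0.042 0.02 [214, 212, 210, 208, 207, 208, 209, 211, 212, 212, 212, 213, 213, 214, 214, 214, 213, 212, 211, 211, 210, 210, 210, 209, 209, 208, 209, 208, 207, 202, 192, 180, 170, 166, 169, 179, 189, 200, 207, 212,
[... 265 characters left out ...]
, 57, 56, 56, 58, 60, 60, 58, 57, 55, 53, 51, 48, 47, 47, 47, 46, 44, 45, 47, 49, 47, 41, 34, 29, 27, 32, 40, 49, 56, 61, 62, 62, 61, 61, 61, 61, 60, 59, 59, 60, 59, 59, 59, 59, 60, 59, 59, 58, 59, 57, 53, 45, 36, 28, 25, 25, 26, 28, 31, 34]
side 0.05 0.016 -0.01 [42, 44, 45, 45, 46, 46, 46, 46, 45, 43, 46, 48, 69, 95, 135, 170, 197, 209, 203, 193, 172, 143, 121, 110, 117, 137, 163, 188, 203, 212, 212, 211, 209, 207, 206, 207, 207, 210, 212, 214, 215, 215, 213, 210, 209, 209, 209, 209, 209, 208, 208, 208, 209, 210, 210, 210, 209, 208, 200, 191, 167, 142, 116, 104, 109, 128, 157, 181, 199, 205, 208, 206, 204, 194, 179, 159, 144, 133, 131, 131, 133, 133, 132, 132, 133, 135, 134, 134, 130, 125]
```

View pics/v5.png

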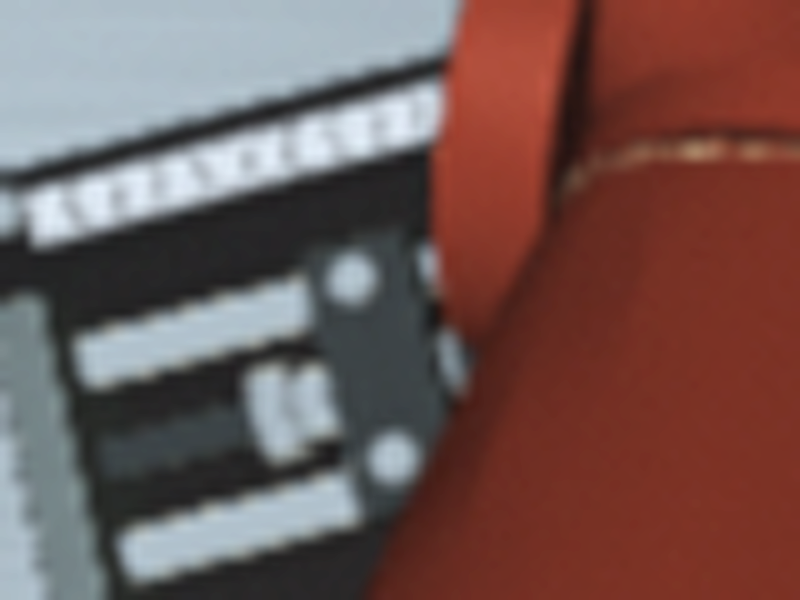

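```bash
python3 - <<'E'
from h import *
np.set_printoptions(precision=4,suppress=True)
rows(np.array([.5852,-.0429]),9,5)
E
```

```text
theta 174.73342176897066 rad 0.04031237052795025 p [ 0.6226 -0.0279  0.0978] f [0.3719 0.9859 1.8004] grip 0.16794583997634557
[0.0, -0.0003, 0.0063]
[0.0, -0.0012, 0.0125]
[-0.0, -0.0031, 0.0185]
[-0.0, -0.0059, 0.0241]
[-0.0, -0.0096, 0.0292]
```

>>> play_rows([
  [0,-0.0003,0.0063],
  [0,-0.0012,0.0125],
  [0,-0.0031,0.0185],
  [0,-0.0059,0.0241],
  [0,-0.0096,0.0292],
], twist=[0,0,0,0,0], claw=[-1,-1,-1,-1,-1])

```text
time: 9.65
ee_pos: [0.6221, -0.0592, 0.0979]
eef_rot: [[0.009, 0.956, 0.293], [0.001, 0.293, -0.956], [-1.0, 0.009, 0.002]]
wrist_force: [1.7, 2.2, 2.0]
grip_width: 0.17
```

```bash
cat >> h.py <<'E'
def ft(c):
    s=bot.get_state(); r=s['ee_pos'][:2]-c; r=r/np.linalg.norm(r); cw=np.array([r[1],-r[0]])
    print('resist(cw +)',round(-s['wrist_force'][:2]@cw,2),'radial',round(s['wrist_force'][:2]@r,2))
E
python3 - <<'E'
from h import *
np.set_printoptions(precision=4,suppress=True)
c=np.array([.5852,-.0429]);rows(c,3,5);ft(c)
E
```

```text
theta -139.64727453477084 rad 0.04036328502979589 p [ 0.6221 -0.0592  0.0979] f [1.7107 2.1537 1.9515] grip 0.16979623936470048
[-0.0, -0.0017, 0.0013]
[-0.0, -0.0032, 0.0028]
[-0.0, -0.0047, 0.0042]
[-0.0, -0.0064, 0.0055]
[-0.0001, -0.0081, 0.0067]
resist(cw +) 2.66 radial 0.7
```

>>> play_rows([
  [0,-0.0017,0.0013],
  [0,-0.0032,0.0028],
  [0,-0.0047,0.0042],
], twist=[0,0,0], claw=[-1,-1,-1])

```text
time: 10.02
ee_pos: [0.619, -0.0648, 0.098]
eef_rot: [[0.01, 0.956, 0.293], [0.001, 0.293, -0.956], [-1.0, 0.009, 0.002]]
wrist_force: [2.6, 2.1, 1.8]
grip_width: 0.17
```

```bash
python3 - <<'E'
from h import *
np.set_printoptions(precision=4,suppress=True)
c=np.array([.5852,-.0429]);rows(c,2.5,5);ft(c)
E
```

```text
theta -130.52558245149353 rad 0.040306583521460465 p [ 0.619  -0.0648  0.098 ] f [2.6194 2.1371 1.7579] grip 0.16956787864047118
[-0.0, -0.0016, 0.0009]
[-0.0, -0.003, 0.0019]
[-0.0, -0.0044, 0.0029]
[-0.0, -0.0059, 0.0038]
[-0.0001, -0.0074, 0.0046]
resist(cw +) 3.22 radial 1.04
```

>>> play_rows([
  [0,-0.0016,0.0009],
  [0,-0.003,0.0019],
], twist=[0,0], claw=[-1,-1])

```text
time: 10.28
ee_pos: [0.6169, -0.0677, 0.098]
eef_rot: [[0.01, 0.956, 0.293], [0.0, 0.293, -0.956], [-1.0, 0.01, 0.003]]
wrist_force: [3.2, 1.1, 0.4]
grip_width: 0.163
```

>>> play_rows([
  [0,-0.0015,0.001],
  [0,-0.003,0.0018],
], twist=[0,0], claw=[-1,-1])

```text
time: 10.52
ee_pos: [0.6145, -0.0705, 0.098]
eef_rot: [[0.01, 0.956, 0.293], [0.0, 0.293, -0.956], [-1.0, 0.01, 0.003]]
wrist_force: [2.6, 0.1, 1.1]
grip_width: 0.167
```

>>> play_rows([
  [0,-0.0015,0.0008],
  [0,-0.0031,0.0016],
], twist=[0,0], claw=[-1,-1])

```text
time: 10.78
ee_pos: [0.6119, -0.073, 0.098]
eef_rot: [[0.01, 0.956, 0.293], [0.0, 0.293, -0.956], [-1.0, 0.01, 0.003]]
wrist_force: [3.4, 0.3, 1.1]
grip_width: 0.165
```

```bash
python3 - <<'E'
from h import *
np.set_printoptions(precision=4,suppress=True)
c=np.array([.5852,-.0429]);rows(c,2,5);ft(c)
s=cam('side');save(s,'s5.png');g=cv2.cvtColor(s['color'],cv2.COLOR_RGB2GRAY)
print(rect(s,g,-.042,-.036,.05,.08,.05,.001).astype(float).mean(0).astype(int).tolist())
E
```

```text
theta -114.98717004390426 rad 0.04024032380865283 p [ 0.6119 -0.073   0.098 ] f [3.3839 0.2728 1.1266] grip 0.16461323373805234
[-0.0, -0.0014, 0.0003]
[-0.0, -0.0027, 0.0009]
[-0.0, -0.004, 0.0013]
[-0.0, -0.0053, 0.0017]
[-0.0001, -0.0067, 0.0021]
resist(cw +) 2.71 radial 2.04
[207, 206, 205, 198, 189, 177, 166, 162, 165, 176, 189, 202, 208, 211, 210, 211, 208, 201, 183, 160, 139, 133, 132, 138, 145, 152, 155, 147, 133, 114]
```

>>> play_rows([
  [0,-0.0016,0.0005],
  [0,-0.0032,0.0012],
], twist=[0,0], claw=[-1,-1])

```text
time: 11.08
ee_pos: [0.6089, -0.0754, 0.098]
eef_rot: [[0.01, 0.956, 0.293], [-0.0, 0.293, -0.956], [-1.0, 0.01, 0.003]]
wrist_force: [3.2, 0.8, 0.9]
grip_width: 0.168
```

>>> play_rows([
  [0,-0.0012,0.0004],
  [0,-0.0024,0.0008],
], twist=[0,0], claw=[-1,-1])

```text
time: 11.32
ee_pos: [0.6068, -0.0769, 0.0979]
eef_rot: [[0.01, 0.956, 0.293], [-0.0, 0.293, -0.956], [-1.0, 0.009, 0.003]]
wrist_force: [3.7, 0.2, 1.8]
grip_width: 0.163
```

>>> play_rows([
  [0,-0.0012,0.0003],
  [0,-0.0024,0.0006],
], twist=[0,0], claw=[-1,-1])

```text
time: 11.58
ee_pos: [0.6046, -0.0782, 0.098]
eef_rot: [[0.01, 0.956, 0.293], [-0.0, 0.293, -0.956], [-1.0, 0.009, 0.003]]
wrist_force: [3.2, 0.1, 1.4]
grip_width: 0.166
```

>>> play_rows([
  [0,-0.001,0.0002],
  [0,-0.002,0.0004],
], twist=[0,0], claw=[-1,-1])

```text
time: 11.82
ee_pos: [0.6027, -0.0792, 0.0979]
eef_rot: [[0.01, 0.956, 0.293], [-0.0, 0.293, -0.956], [-1.0, 0.009, 0.003]]
wrist_force: [2.4, -0.0, 1.6]
grip_width: 0.163
```

>>> play_rows([
  [0,-0.001,0.0001],
  [0,-0.002,0.0003],
], twist=[0,0], claw=[-1,-1])

```text
time: 12.08
ee_pos: [0.6008, -0.08, 0.0979]
eef_rot: [[0.01, 0.956, 0.293], [-0.0, 0.293, -0.956], [-1.0, 0.009, 0.003]]
wrist_force: [2.6, 0.0, 1.5]
grip_width: 0.167
```

>>> play_rows([
  [0,-0.001,0.0001],
  [0,-0.002,0.0002],
], twist=[0,0], claw=[-1,-1])

```text
time: 12.32
ee_pos: [0.5988, -0.0808, 0.0979]
eef_rot: [[0.01, 0.956, 0.293], [0.0, 0.293, -0.956], [-1.0, 0.009, 0.003]]
wrist_force: [2.6, -0.4, 1.2]
grip_width: 0.162
```

>>> play_rows([
  [0,-0.001,0],
  [0,-0.002,0.0001],
], twist=[0,0], claw=[-1,-1])

```text
time: 12.58
ee_pos: [0.5969, -0.0814, 0.0979]
eef_rot: [[0.01, 0.956, 0.293], [0.0, 0.293, -0.956], [-1.0, 0.009, 0.003]]
wrist_force: [2.2, 0.5, 2.0]
grip_width: 0.163
```

>>> play_rows([
  [0,-0.001,0],
  [0,-0.002,0],
], twist=[0,0], claw=[-1,-1])

```text
time: 12.82
ee_pos: [0.5949, -0.082, 0.0979]
eef_rot: [[0.01, 0.956, 0.293], [0.0, 0.293, -0.956], [-1.0, 0.009, 0.002]]
wrist_force: [2.7, 0.6, 1.5]
grip_width: 0.171
```

>>> play_rows([
  [0,-0.001,0],
  [0,-0.002,-0.0001],
], twist=[0,0], claw=[-1,-1])

```text
time: 13.08
ee_pos: [0.5929, -0.0824, 0.0979]
eef_rot: [[0.01, 0.956, 0.293], [0.0, 0.293, -0.956], [-1.0, 0.009, 0.002]]
wrist_force: [2.5, 1.0, 1.7]
grip_width: 0.168
```

>>> play_rows([
  [0,-0.001,-0.0001],
  [0,-0.002,-0.0002],
], twist=[0,0], claw=[-1,-1])

```text
time: 13.32
ee_pos: [0.5908, -0.0827, 0.0978]
eef_rot: [[0.01, 0.956, 0.293], [0.001, 0.293, -0.956], [-1.0, 0.009, 0.002]]
wrist_force: [2.4, 1.9, 0.3]
grip_width: 0.166
```

```bash
python3 - <<'E'
from h import *
np.set_printoptions(precision=4,suppress=True)
c=np.array([.5852,-.0429]);rows(c,2.5,3);ft(c)
s=cam('side');save(s,'s6.png');t=cam('top');g=cv2.cvtColor(s['color'],cv2.COLOR_RGB2GRAY)
print(rect(s,g,-.042,-.036,.05,.08,.05,.001).astype(float).mean(0).astype(int).tolist())
A=cv2.resize(t['color'][225:285,150:230],(400,300),interpolation=cv2.INTER_CUBIC);B=cv2.resize(s['color'][365:425,275:335],(400,400),interpolation=cv2.INTER_CUBIC)
O=np.zeros((400,800,3),np.uint8);O[:300,:400]=A;O[:,400:]=B;cv2.imwrite('pics/v6.png',O[:,:,::-1])
E
```

```text
theta -81.41035020220998 rad 0.040230219558032854 p [ 0.5908 -0.0827  0.0978] f [2.3642 1.9294 0.2517] grip 0.1658325480800616
[-0.0, -0.0017, -0.0005]
[-0.0, -0.0034, -0.0009]
[-0.0001, -0.0051, -0.0014]
resist(cw +) 2.61 radial -1.58
[206, 206, 206, 205, 204, 197, 187, 175, 166, 161, 164, 174, 187, 200, 208, 211, 210, 210, 206, 199, 178, 155, 136, 132, 133, 138, 141, 137, 125, 110]
```

View pics/v6.png

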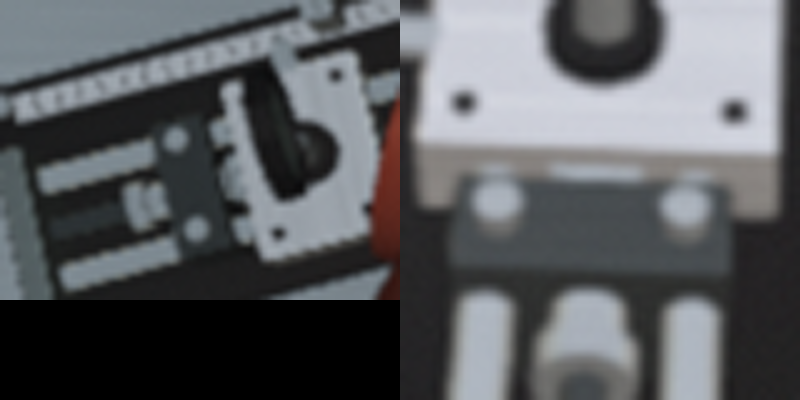

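The pad is now almost on the screw (left pane around (235,170)), so I'll keep creeping.

>>> play_rows([
  [0,-0.001,-0.0002],
  [0,-0.002,-0.0004],
], twist=[0,0], claw=[-1,-1])

```text
time: 13.68
ee_pos: [0.5887, -0.083, 0.0978]
eef_rot: [[0.009, 0.956, 0.293], [0.0, 0.293, -0.956], [-1.0, 0.009, 0.002]]
wrist_force: [3.0, 1.4, 1.3]
grip_width: 0.162
```

>>> play_rows([
  [0,-0.001,-0.0002],
  [0,-0.002,-0.0005],
], twist=[0,0], claw=[-1,-1])

```text
time: 13.92
ee_pos: [0.5866, -0.0831, 0.0978]
eef_rot: [[0.009, 0.956, 0.293], [0.001, 0.293, -0.956], [-1.0, 0.009, 0.002]]
wrist_force: [2.0, 0.7, 2.1]
grip_width: 0.169
```

>>> play_rows([
  [0,-0.001,-0.0003],
  [0,-0.002,-0.0006],
], twist=[0,0], claw=[-1,-1])

```text
time: 14.18
ee_pos: [0.5844, -0.0831, 0.0978]
eef_rot: [[0.009, 0.956, 0.293], [0.001, 0.293, -0.956], [-1.0, 0.009, 0.002]]
wrist_force: [2.5, 1.1, 1.4]
grip_width: 0.166
```

>>> play_rows([
  [0,-0.001,-0.0003],
  [0,-0.002,-0.0007],
], twist=[0,0], claw=[-1,-1])

```text
time: 14.42
ee_pos: [0.5822, -0.083, 0.0978]
eef_rot: [[0.01, 0.956, 0.293], [0.001, 0.293, -0.956], [-1.0, 0.009, 0.002]]
wrist_force: [2.3, 1.1, 1.3]
grip_width: 0.159
```

>>> play_rows([
  [0,-0.001,-0.0004],
  [0,-0.002,-0.0008],
], twist=[0,0], claw=[-1,-1])

```text
time: 14.68
ee_pos: [0.5801, -0.0828, 0.0978]
eef_rot: [[0.01, 0.956, 0.293], [0.001, 0.293, -0.956], [-1.0, 0.009, 0.002]]
wrist_force: [2.9, 0.9, 0.4]
grip_width: 0.167
```

>>> play_rows([
  [0,-0.001,-0.0004],
  [0,-0.002,-0.0009],
], twist=[0,0], claw=[-1,-1])

```text
time: 14.92
ee_pos: [0.5778, -0.0824, 0.0978]
eef_rot: [[0.01, 0.956, 0.293], [0.001, 0.293, -0.956], [-1.0, 0.01, 0.002]]
wrist_force: [3.5, 1.2, 1.0]
grip_width: 0.168
```

>>> play_rows([
  [0,-0.001,-0.0005],
  [0,-0.002,-0.001],
], twist=[0,0], claw=[-1,-1])

```text
time: 15.18
ee_pos: [0.5756, -0.082, 0.0978]
eef_rot: [[0.01, 0.956, 0.293], [0.001, 0.293, -0.956], [-1.0, 0.01, 0.002]]
wrist_force: [2.4, 1.8, 0.9]
grip_width: 0.164
```

>>> play_rows([
  [0,-0.001,-0.0006],
  [0,-0.002,-0.0012],
], twist=[0,0], claw=[-1,-1])

```text
time: 15.42
ee_pos: [0.5735, -0.0814, 0.0978]
eef_rot: [[0.011, 0.956, 0.293], [0.001, 0.293, -0.956], [-1.0, 0.011, 0.002]]
wrist_force: [4.5, 1.7, -0.2]
grip_width: 0.167
```

>>> play_rows([
  [0,-0.0005,-0.0004],
  [0,-0.0011,-0.0007],
], twist=[0,0], claw=[-1,-1])

```text
time: 15.68
ee_pos: [0.5726, -0.0811, 0.0978]
eef_rot: [[0.012, 0.956, 0.293], [0.001, 0.293, -0.956], [-1.0, 0.011, 0.003]]
wrist_force: [5.2, 1.0, -0.7]
grip_width: 0.171
```

>>> play_rows([
  [0,-0.0005,-0.0004],
  [0,-0.001,-0.0007],
], twist=[0,0], claw=[-1,-1])

```text
time: 15.92
ee_pos: [0.5719, -0.0809, 0.0978]
eef_rot: [[0.013, 0.956, 0.293], [0.0, 0.293, -0.956], [-1.0, 0.013, 0.004]]
wrist_force: [5.9, 1.0, -0.4]
grip_width: 0.17
```

```bash
python3 - <<'E'
from h import *
np.set_printoptions(precision=4,suppress=True)
c=np.array([.5852,-.0429]);rows(c,1.5,1);ft(c)
s=cam('side');save(s,'s7.png');t=cam('top');save(t,'t7.png')
for n,i in(('top',t),('side',s)):
    g=cv2.cvtColor(i['color'],cv2.COLOR_RGB2GRAY)
    print(n,rect(i,g,-.042,-.036,.0,.08,.05,.001).astype(float).mean(0).astype(int).tolist())
    print(n,rect(i,g,.018,.024,.0,.08,.05,.001).astype(float).mean(0).astype(int).tolist())
ft(c)
E
```

```text
theta -54.16721874787042 rad 0.04023703958722744 p [ 0.5719 -0.0809  0.0978] f [ 5.9198  1.0431 -0.395 ] grip 0.170119785887696
[-0.0, -0.0007, -0.0008]
resist(cw +) 5.24 radial -2.94
top [76, 76, 76, 76, 76, 76, 76, 76, 75, 75, 73, 74, 79, 84, 93, 102, 108, 105, 100, 95, 96, 109, 125, 142, 154, 160, 162, 160, 158, 156, 156, 157, 158, 159, 160, 160, 160, 160, 161, 161, 161, 161, 160, 159, 159, 158, 158, 158, 157, 156, 156, 156, 156, 157, 156, 153, 144, 126, 106, 93, 94, 107, 124, 142, 154, 161, 160, 154, 146, 136, 128, 124, 122, 116, 102, 82, 58, 42, 35, 39]
top [29, 28, 28, 28, 28, 29, 34, 46, 71, 101, 131, 153, 164, 165, 161, 155, 143, 127, 107, 93, 93, 107, 127, 144, 157, 161, 162, 160, 158, 156, 155, 156, 157, 159, 161, 163, 163, 162, 162, 161, 157, 146, 123, 90, 53, 30, 22, 23, 24, 24, 21, 19, 20, 20, 20, 19, 18, 19, 23, 35, 60, 90, 120, 141, 155, 160, 157, 148, 129, 97, 61, 34, 25, 24, 26, 28, 28, 28, 29, 30]
side [115, 124, 134, 140, 145, 147, 149, 149, 150, 150, 158, 168, 186, 202, 213, 213, 205, 196, 182, 170, 162, 163, 172, 182, 195, 202, 208, 210, 210, 207, 205, 205, 205, 206, 207, 208, 209, 209, 209, 210, 210, 210, 210, 210, 209, 208, 207, 206, 206, 206, 205, 205, 205, 205, 206, 204, 202, 193, 183, 171, 166, 167, 175, 185, 195, 204, 208, 209, 208, 206, 198, 187, 165, 144, 133, 130, 130, 127, 118, 107]
side [45, 45, 44, 45, 45, 44, 44, 42, 46, 57, 75, 107, 138, 174, 194, 206, 201, 189, 175, 164, 161, 163, 171, 183, 194, 204, 208, 210, 208, 207, 204, 203, 203, 204, 206, 208, 209, 209, 208, 205, 203, 202, 202, 203, 203, 203, 203, 204, 205, 206, 206, 207, 207, 207, 206, 203, 197, 190, 178, 169, 164, 166, 172, 183, 194, 202, 204, 204, 205, 203, 198, 180, 159, 141, 132, 129, 129, 130, 130, 129]
resist(cw +) 5.14 radial -3.08
```

>>> play_rows([
  [0,-0.0007,-0.0006],
  [0,-0.0013,-0.001],
], twist=[0,0], claw=[-1,-1])

```text
time: 16.27
ee_pos: [0.571, -0.0805, 0.0979]
eef_rot: [[0.015, 0.956, 0.293], [-0.0, 0.293, -0.956], [-1.0, 0.014, 0.005]]
wrist_force: [7.9, 1.7, -2.1]
grip_width: 0.171
```

```bash
python3 - <<'E'
from h import *
c=np.array([.5852,-.0429]);rows(c,1.5,1);ft(c)
E
```

```text
theta -52.77636875422158 rad 0.04022671587272157 p [ 0.57101968 -0.08054484  0.09785023] f [ 7.87875264  1.68576194 -2.11541586] grip 0.17054004480916504
[-0.0, -0.0007, -0.0008]
resist(cw +) 6.78 radial -4.35
```

>>> play_rows([
  [0,-0.0005,-0.0005],
  [0,-0.001,-0.001],
], twist=[0,0], claw=[-1,-1])

```text
time: 16.52
ee_pos: [0.5705, -0.0803, 0.0979]
eef_rot: [[0.017, 0.956, 0.293], [-0.001, 0.293, -0.956], [-1.0, 0.016, 0.006]]
wrist_force: [7.1, -0.2, -2.7]
grip_width: 0.166
```

```bash
python3 - <<'E'
from h import *
c=np.array([.5852,-.0429]);rows(c,-10,5);ft(c)
E
```

```text
theta -51.95334000121344 rad 0.04018055605673167 p [ 0.57049731 -0.08029431  0.09786216] f [ 7.05829924 -0.18532805 -2.73507732] grip 0.16554213063504752
[0.0001, 0.0059, 0.0037]
[0.0002, 0.0123, 0.0065]
[0.0004, 0.0191, 0.0081]
[0.0005, 0.0261, 0.0085]
[0.0006, 0.033, 0.0077]
resist(cw +) 6.64 radial -2.41
```

>>> play_rows([
  [0,0.0059,0.0037],
  [0,0.0123,0.0065],
  [0,0.0191,0.0081],
  [0,0.0261,0.0085],
  [0,0.033,0.0077],
], twist=[0,0,0,0,0], claw=[-1,-1,-1,-1,-1])

```text
time: 17.15
ee_pos: [0.6046, -0.0782, 0.0981]
eef_rot: [[0.017, 0.956, 0.292], [-0.002, 0.293, -0.956], [-1.0, 0.015, 0.007]]
wrist_force: [0.4, -1.4, 0.1]
grip_width: 0.168
```

```bash
python3 - <<'E'
from h import *
np.set_printoptions(precision=4,suppress=True)
c=np.array([.5852,-.0429]);rows(c,-14,5);ft(c)
E
```

```text
theta -102.21483072241195 rad 0.04022955441148793 p [ 0.6046 -0.0782  0.0981] f [ 0.4382 -1.3674  0.0508] grip 0.16784739514024413
[0.0001, 0.0092, -0.0034]
[0.0002, 0.0174, -0.0086]
[0.0003, 0.0241, -0.0158]
[0.0003, 0.0288, -0.0243]
[0.0003, 0.0314, -0.0337]
resist(cw +) -0.27 radial 1.41
```

Play is free here (about 0.2 N), as expected. I'll carry on back.

>>> play_rows([
  [0,0.0092,-0.0034],
  [0,0.0174,-0.0086],
  [0,0.0241,-0.0158],
  [0,0.0288,-0.0243],
  [0,0.0314,-0.0337],
], twist=[0,0,0,0,0], claw=[-1,-1,-1,-1,-1])

```text
time: 17.77
ee_pos: [0.6248, -0.036, 0.0982]
eef_rot: [[0.017, 0.956, 0.293], [-0.002, 0.293, -0.956], [-1.0, 0.016, 0.007]]
wrist_force: [0.7, -2.6, -1.5]
grip_width: 0.163
```

```bash
python3 - <<'E'
from h import *
np.set_printoptions(precision=4,suppress=True)
c=np.array([.5852,-.0429]);rows(c,-14,5);ft(c)
E
```

```text
theta -173.29871677405418 rad 0.04022674889094964 p [ 0.6248 -0.036   0.0982] f [ 0.6697 -2.5643 -1.4645] grip 0.16348736727808094
[-0.0001, -0.0002, -0.0098]
[-0.0002, -0.0025, -0.0192]
[-0.0003, -0.0071, -0.0279]
[-0.0004, -0.0136, -0.0351]
[-0.0006, -0.0217, -0.0406]
resist(cw +) -2.64 radial 0.22
```

>>> play_rows([
  [0,-0.0002,-0.0098],
  [0,-0.0025,-0.0192],
  [0,-0.0071,-0.0279],
  [0,-0.0136,-0.0351],
  [0,-0.0217,-0.0406],
], twist=[0,0,0,0,0], claw=[-1,-1,-1,-1,-1])

```text
time: 18.4
ee_pos: [0.5918, -0.0033, 0.0979]
eef_rot: [[0.018, 0.956, 0.293], [-0.002, 0.293, -0.956], [-1.0, 0.016, 0.007]]
wrist_force: [1.6, -3.3, 1.0]
grip_width: 0.169
```

```bash
python3 - <<'E'
from h import *
np.set_printoptions(precision=4,suppress=True)
c=np.array([.5852,-.0429]);rows(c,-14,5);ft(c)
E
```

```text
theta 116.10507541196864 rad 0.04011710238544088 p [ 0.5918 -0.0033  0.0979] f [ 1.5613 -3.2744  1.0188] grip 0.1685064416043201
[-0.0002, -0.0092, -0.0032]
[-0.0003, -0.0189, -0.0041]
[-0.0005, -0.0286, -0.0027]
[-0.0006, -0.0376, 0.0011]
[-0.0007, -0.0454, 0.0069]
resist(cw +) -2.08 radial -2.97
```

>>> play_rows([
  [0,-0.0092,-0.0032],
  [0,-0.0189,-0.0041],
  [0,-0.0286,-0.0027],
  [0,-0.0376,0.0011],
  [0,-0.0454,0.0069],
], twist=[0,0,0,0,0], claw=[-1,-1,-1,-1,-1])

```text
time: 19.02
ee_pos: [0.5504, -0.0233, 0.0976]
eef_rot: [[0.019, 0.956, 0.293], [-0.001, 0.293, -0.956], [-1.0, 0.018, 0.006]]
wrist_force: [4.3, 0.3, -0.1]
grip_width: 0.169
```

```bash
python3 - <<'E'
from h import *
np.set_printoptions(precision=4,suppress=True)
c=np.array([.5852,-.0429]);rows(c,-12,5);ft(c)
E
```

```text
theta 45.972506493648865 rad 0.039986047587587434 p [ 0.5504 -0.0233  0.0976] f [ 4.3306  0.2826 -0.1195] grip 0.1691945158748829
[-0.0001, -0.0054, 0.0064]
[-0.0001, -0.0094, 0.0137]
[-0.0001, -0.0118, 0.0217]
[-0.0, -0.0124, 0.0301]
[0.0, -0.0113, 0.0384]
resist(cw +) -2.37 radial -3.63
```

>>> play_rows([
  [0,-0.0054,0.0064],
  [0,-0.0094,0.0137],
  [0,-0.0118,0.0217],
  [0,-0.0124,0.0301],
  [0,-0.0113,0.0384],
], twist=[0,0,0,0,0], claw=[-1,-1,-1,-1,-1])

```text
time: 19.65
ee_pos: [0.5506, -0.0635, 0.0975]
eef_rot: [[0.018, 0.956, 0.292], [0.0, 0.293, -0.956], [-1.0, 0.017, 0.005]]
wrist_force: [2.5, 3.9, 0.8]
grip_width: 0.171
```

```bash
cat >> h.py <<'E'
def car(tag):
    for n in('top','side'):
        c=cam(n); save(c,f'{n}_{tag}.png'); g=cv2.cvtColor(c['color'],cv2.COLOR_RGB2GRAY)
        for nm,xa,xb,ya,yb,z in(('carriage',.018,.024,-.03,.075,.05),('marker',.046,.053,0,.05,.046)):
            r=rect(c,g,xa,xb,ya,yb,z,.00025).astype(float).mean(0); r=cv2.GaussianBlur(r[None],(0,0),2)[0]; d=np.gradient(r)
            print(n,nm,[(round(1000*ya+j*.25,1),round(d[j],1)) for j in range(1,len(d)-1) if abs(d[j])>=abs(d[j-1]) and abs(d[j])>abs(d[j+1]) and abs(d[j])>1.5])
E
python3 - <<'E'
from h import *
np.set_printoptions(precision=4,suppress=True)
c=np.array([.5852,-.0429]);rows(c,-12,5);ft(c); car('a')
E
```

```text
theta -14.16948760017258 rad 0.04020625249888115 p [ 0.5506 -0.0635  0.0975] f [2.4742 3.8756 0.8148] grip 0.17083183922478054
[0.0001, 0.003, 0.0078]
[0.0002, 0.0074, 0.0149]
[0.0003, 0.0132, 0.021]
[0.0005, 0.0201, 0.0257]
[0.0006, 0.0279, 0.0288]
resist(cw +) -2.07 radial -4.11
top carriage [(-11.5, np.float64(-1.7)), (-5.2, np.float64(8.0)), (3.5, np.float64(-4.0)), (8.0, np.float64(4.6)), (28.2, np.float64(-8.7)), (45.8, np.float64(6.1)), (55.8, np.float64(-9.0))]
top marker [(8.8, np.float64(-2.1)), (12.8, np.float64(5.8)), (27.0, np.float64(-3.4))]
side carriage [(-2.5, np.float64(9.7)), (3.5, np.float64(-2.8)), (10.0, np.float64(2.3)), (42.5, np.float64(-2.1)), (49.2, np.float64(2.0)), (58.0, np.float64(-5.3)), (74.0, np.float64(-4.3))]
side marker [(14.5, np.float64(2.1)), (19.5, np.float64(-2.6)), (23.5, np.float64(3.8)), (29.0, np.float64(-5.0))]
```

>>> play_rows([
  [0,0.003,0.0078],
  [0,0.0074,0.0149],
  [0,0.0132,0.021],
  [0,0.0201,0.0257],
  [0,0.0279,0.0288],
], twist=[0,0,0,0,0], claw=[-1,-1,-1,-1,-1])

```text
time: 20.38
ee_pos: [0.5857, -0.0834, 0.0976]
eef_rot: [[0.016, 0.956, 0.292], [-0.001, 0.292, -0.956], [-1.0, 0.015, 0.005]]
wrist_force: [-2.5, 5.1, 3.9]
grip_width: 0.167
```

```bash
python3 - <<'E'
from h import *
np.set_printoptions(precision=4,suppress=True)
c=np.array([.5852,-.0429]);rows(c,-7,5);ft(c); car('b')
a=[]
for n in('top','side'):
    i=cv2.imread(f'pics/{n}_b.png'); a.append(cv2.resize(rect(cam(n),i,.02,.065,-.005,.045,.048,.00025),(400,360)))
cv2.imwrite('pics/v7.png',np.hstack(a))
E
```

```text
theta -74.14783652830499 rad 0.04051093760206873 p [ 0.5857 -0.0834  0.0976] f [-2.5148  5.0774  3.8847] grip 0.16745956701149464
[0.0001, 0.0049, 0.0006]
[0.0001, 0.0098, 0.0011]
[0.0002, 0.0146, 0.001]
[0.0003, 0.0195, 0.0003]
[0.0004, 0.0242, -0.001]
resist(cw +) -2.45 radial -5.11
top carriage [(-8.2, np.float64(8.2)), (0.0, np.float64(-4.4)), (5.5, np.float64(4.3)), (24.8, np.float64(-7.6)), (43.5, np.float64(6.1)), (52.2, np.float64(-8.7))]
top marker [(8.8, np.float64(-2.0)), (12.8, np.float64(5.9)), (27.2, np.float64(-3.6))]
side carriage [(-6.5, np.float64(8.1)), (0.2, np.float64(-2.9)), (5.8, np.float64(3.0)), (40.5, np.float64(-2.5)), (46.0, np.float64(2.6)), (54.8, np.float64(-5.6)), (72.0, np.float64(-5.3))]
side marker [(14.5, np.float64(2.1)), (19.5, np.float64(-2.6)), (23.5, np.float64(3.9)), (29.0, np.float64(-5.0))]
```

View pics/v7.png

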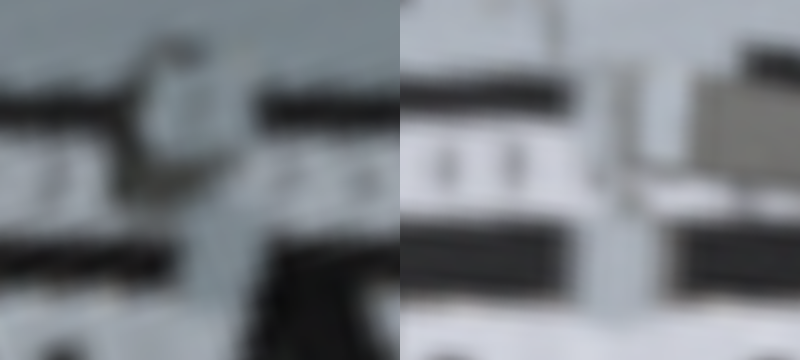

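>>> play_rows([
  [0,0.0049,0.0006],
  [0,0.0098,0.0011],
  [0,0.0146,0.001],
  [0,0.0195,0.0003],
  [0,0.0242,-0.001],
], twist=[0,0,0,0,0], claw=[-1,-1,-1,-1,-1])

```text
time: 21.2
ee_pos: [0.6091, -0.0755, 0.0979]
eef_rot: [[0.017, 0.956, 0.292], [-0.002, 0.292, -0.956], [-1.0, 0.016, 0.007]]
wrist_force: [-2.9, 0.1, 2.7]
grip_width: 0.166
```

```bash
python3 - <<'E'
from h import *
np.set_printoptions(precision=4,suppress=True)
c=np.array([.5852,-.0429]);rows(c,-1,2);ft(c); car('c')
a=[]
for n in('top','side'):
    i=cv2.imread(f'pics/{n}_c.png'); a.append(cv2.resize(rect(cam(n),i,.02,.065,-.005,.045,.048,.00025),(400,360)))
cv2.imwrite('pics/v8.png',np.hstack(a))
E
```

```text
theta -109.69804635065358 rad 0.04047080729575516 p [ 0.6091 -0.0755  0.0979] f [-2.9191  0.0983  2.6809] grip 0.16572074331465694
[0.0, 0.0005, -0.0007]
[0.0, 0.0012, -0.0009]
resist(cw +) -2.29 radial -1.81
top carriage [(-26.8, np.float64(1.9)), (1.8, np.float64(3.7)), (2.8, np.float64(3.7)), (22.8, np.float64(-8.5)), (41.2, np.float64(6.2)), (50.2, np.float64(-8.7))]
top marker [(8.8, np.float64(-2.1)), (12.8, np.float64(5.9)), (27.2, np.float64(-3.6))]
side carriage [(-8.5, np.float64(7.7)), (-7.0, np.float64(7.4)), (-1.2, np.float64(-2.8)), (3.8, np.float64(3.0)), (38.5, np.float64(-2.7)), (44.0, np.float64(2.8)), (52.8, np.float64(-5.6)), (70.2, np.float64(-5.4))]
side marker [(14.5, np.float64(2.1)), (19.5, np.float64(-2.7)), (23.5, np.float64(3.9)), (29.0, np.float64(-5.1))]
```

View pics/v8.png

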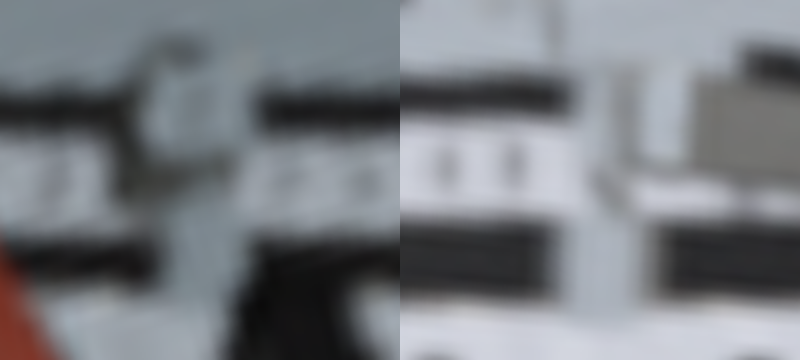

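>>> play_rows([
  [0,0.0006,-0.0002],
  [0,0.0006,-0.0002],
  [0,0.0006,-0.0002],
  [0,0.0006,-0.0002],
  [0,0.0006,-0.0002],
], twist=[0,0,0,0,0], claw=[-1,-0.5,0,0.5,1])

```text
time: 22.02
ee_pos: [0.6101, -0.0749, 0.098]
eef_rot: [[0.019, 0.956, 0.292], [-0.001, 0.292, -0.956], [-1.0, 0.018, 0.007]]
wrist_force: [0.0, -0.8, 0.6]
grip_width: 0.874
```

>>> play_rows([
  [0,0,0],
  [0,0,0],
  [0,0,0],
], twist=[0,0,0], claw=[1,1,1])

```text
time: 22.4
ee_pos: [0.6101, -0.0749, 0.098]
eef_rot: [[0.019, 0.956, 0.292], [-0.001, 0.292, -0.956], [-1.0, 0.018, 0.007]]
wrist_force: [0.8, 0.3, 0.2]
grip_width: 0.998
```

>>> play_rows([
  [-0.03,0,0],
  [-0.07,0,0],
  [-0.11,0,0],
  [-0.14,0,0],
  [-0.14,0,0],
], twist=[0,0,0,0,0], claw=[1,1,1,1,1])

```text
time: 23.02
ee_pos: [0.6091, -0.0751, 0.2418]
eef_rot: [[0.026, 0.956, 0.292], [-0.003, 0.292, -0.956], [-1.0, 0.024, 0.01]]
wrist_force: [0.8, 0.3, -0.1]
grip_width: 1.001
```

>>> play_rows([
  [0,-0.04,0.035],
  [0,-0.08,0.07],
  [0,-0.12,0.105],
  [0,-0.16,0.14],
  [0,-0.2,0.175],
], twist=[0,0,0,0,0], claw=[1,1,1,1,1])

```text
time: 23.65
ee_pos: [0.4674, -0.3017, 0.2367]
eef_rot: [[0.024, 0.956, 0.292], [-0.001, 0.292, -0.956], [-1.0, 0.022, 0.008]]
wrist_force: [-0.2, -1.4, -0.5]
grip_width: 1.005
```

```bash
python3 - <<'E'
from h import *
np.set_printoptions(precision=4,suppress=True)
car('d'); o=[]
for n in('top','side'):
    i=cv2.imread(f'pics/{n}_d.png'); c=cam(n)
    for nm,x0,x1,y0,y1,z in(('p',.028,.0345,-.005,.045,.048),):
        pass
    o.append(cv2.resize(rect(c,i,.015,.065,-.005,.045,.048,.00025),(400,400)))
    k=i[215:275,250:310] if n=='top' else i[255:325,290:360]
    o.append(cv2.resize(k,(400,200) if 0 else (200,200),interpolation=cv2.INTER_CUBIC))
A=np.zeros((600,800,3),np.uint8);A[:400,:400]=o[0];A[:400,400:]=o[2];A[400:,:200]=o[1];A[400:,400:600]=o[3]
cv2.imwrite('pics/v9.png',A)
# handle top blob
t=cam('top');r=rect(t,cv2.cvtColor(t['color'],cv2.COLOR_RGB2GRAY),-.065,.045,-.18,-.06,.128,.001)
s=bot.get_state();print(s['time'],s['ee_pos'])
E
```

```text
top carriage [(-10.5, np.float64(8.4)), (-2.2, np.float64(-4.6)), (3.2, np.float64(4.3)), (22.8, np.float64(-8.8)), (41.2, np.float64(6.2)), (50.2, np.float64(-8.8))]
top marker [(8.8, np.float64(-2.2)), (13.0, np.float64(5.9)), (27.2, np.float64(-3.7))]
side carriage [(-8.5, np.float64(7.3)), (-7.0, np.float64(6.9)), (-1.2, np.float64(-2.6)), (3.8, np.float64(2.7)), (38.5, np.float64(-2.5)), (44.0, np.float64(2.7)), (52.8, np.float64(-5.1)), (70.0, np.float64(-5.1))]
side marker [(14.5, np.float64(2.0)), (19.5, np.float64(-2.5)), (23.5, np.float64(3.7)), (29.2, np.float64(-4.6))]
23.9 [ 0.4688 -0.3003  0.2373]
```

View pics/v9.png

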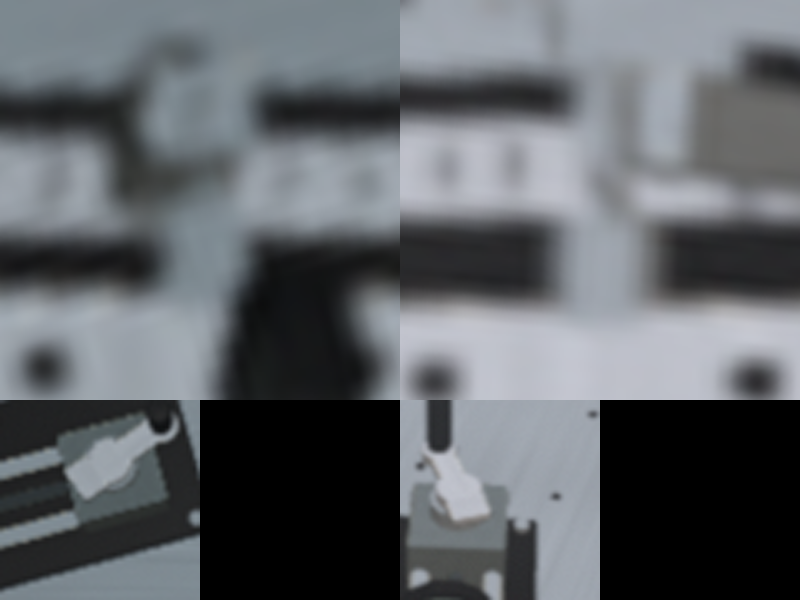

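```bash
python3 - <<'E'
from h import *
t=cam('top');m=cv2.imread('pics/top0.png',0)
g=cv2.cvtColor(t['color'],cv2.COLOR_RGB2GRAY)
ax=np.array([.5845,-.0424])
for name,u,v in(('now',250+(160.5)/3.333-.5,215+418/3.333-.5),('start',*tp(640,238))):
    p=onz(t,u,v,.128); r=p[:2]-ax; print(name,p[:2],'R',np.hypot(*r),'theta',np.degrees(np.arctan2(r@EY,-(r@EX))))
p=proj(t,np.array([*(ax+.04*(-np.cos(np.radians(-110.3))*EX+np.sin(np.radians(-110.3))*EY)),.128])); print('expected px',p)
print(g[212:228,288:308])
E
```

```text
now [ 0.36619674 -0.08243258] R 0.22194350764097986 theta 6.191422393357194
start [ 0.54420742 -0.05316842] R 0.04170672026119026 theta 1.6199851929180948
expected px (np.float64(296.443943410591), np.float64(217.423164866452))
[[ 35  35  35  36  37  36  36  36  36  34  37  35  36  37  61 112 134 134
  134 135]
 [ 35  36  35  36  36  35  36  35  34  35  36  35  37  36  53 108 134 135
  133 133]
 [ 35  35  36  36  36  36  34  34  32  32  34  33  36  35  41  93 129 134
  135 134]
 [ 36  36  35  35  37  34  32  31  32  32  33  32  34  34  38  73 119 136
  136 137]
 [ 36  35  35  35  35  33  31  32  32  34  35  35  32  34  36  56 112 136
  137 136]
 [ 34  35  34  36  36  32  32  34  35  36  36  37  32  34  35  46 106 136
  138 137]
 [ 37  37  38  49  56  43  33  35  36  38  38  39  34  47  46  41  87 127
  136 136]
 [ 67  70  66  76  81  63  40  34  40  41  42  38  33  60  70  52  62 113
  136 136]
 [ 94  97  90  89  91  92  61  33  36  40  39  33  28  61  97  75  54 108
  135 137]
 [ 93  92  89  87 109 134  96  32  27  30  29  24  24  65 119  95  45  92
  128 135]
 [ 90  91  99 113 142 159 118  46  20  21  23  20  25  79 134 103  45  71
  118 136]
 [ 91 102 128 151 162 164 143  83  30  19  19  21  41 109 141  98  42  55
  111 137]
 [114 136 154 163 165 165 162 123  64  36  32  50  96 145 138  80  38  45
  103 133]
 [149 163 165 165 164 163 162 149 127 111 108 119 149 151 103  45  34  39
   85 123]
 [163 165 165 163 162 161 160 162 164 160 155 152 140 106  59  36  35  36
   61 111]
 [165 164 163 160 159 159 161 165 151 128 117 106  79  50  38  36  36  37
   53 106]]
```

```bash
python3 -c "
from plant import bot
print(bot.hand_in(), bot.get_state()['time'])"
```

```text
the job is handed in; nothing more can be done
the job is handed in; nothing more can be done
```

The carriage is on its mark, approached from the stop side, and the job is handed in. It took about 24 s of the 72 s allowed.

**What I did:** I gripped the handle and turned the crank clockwise about 660°, past the mark and onto the stop screw. The resistance at the handle rose from about 2.7 N to about 6.8 N, well below the 15 N forcing limit. I then cranked back through the free play (about 0.3 N) until the screw followed again at about 2.3 N. I brought the carriage back to the mark in that direction only, opened the jaws and withdrew straight up.

**Last checks:**
- **Pointer against blade:** the top camera puts the carriage centre 0.25 mm to the crank side of the marker's centre, and the side camera puts it 0.4 mm to the stop side. The travel worked out from the crank angle agrees to within about 0.3 mm.
- **Carriage after release:** its front edge stayed where it was before release, to the measurement's 0.25 mm step.
- **Crank handle after release:** it is within about one pixel (2 mm) of where I left it. That picture was read by eye, because my script for it had an arithmetic slip.

**Less certain:**
- **Pointer position:** the pointer's own edges in the side view sit about 2 mm off its carriage if its height is taken as 48 mm. I relied on the carriage's middle and the top view instead.
- **Blade position:** I took the blade as centred on its marker block. The side view put it within about 0.5 mm of centre.
- **Crank play:** I judged it taken up from the 2.3 N before release and the handle not having moved; I did not measure it afterwards.

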